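# Pack, close and dress the sweet box

### The arm

A 6-joint arm with a two-finger parallel gripper is mounted at the origin on the work surface. World frame = base frame: x ahead of the robot, y to its left, z up, the work surface at z = 0. Lengths are in mm, angles in rad, forces in N, time in s.
With the tool pointing down it reaches from about 400 to 925 mm from the base axis. Payload 12.5 kg.
Tool frame: the origin (TCP) lies between the finger pads; the fingertips stand env.tip_extent ahead of it and the grasp point (between the pads) lies 11 mm behind it (env.tip_extent is the distance from the TCP to the fingertips, in mm); z points along the fingers, y is the line along which they close (so a half turn about z gives the same grasp; the last joint's range is limited). The gripper opens to 95 mm and grips with 3 to 60 N. Pads are 20 mm wide; open, the fingers measure 119 mm over their backs; the gripper's body (75 mm by 180 mm) begins 59 mm behind the grasp point.
Start: joints at [-1.413, 0.491, 1.559, -0, 1.092, -0.106], TCP at [162.992, -603.39, 222.661] pointing down, gripper open.
Joint ranges: [-3.1, 3.1], [-0.84, 2.19], [0.05, 2.79], [-1.13, 4.28], [0.06, 2.93], [-2.69, 2.69]. Speed limits (rad/s): [2.22, 2.22, 2.79, 3.14, 3.14, 3.14].

### API

Orientations are given as [roll, pitch, yaw] about the fixed x, y, z axes, in that order (R = Rz(yaw) Ry(pitch) Rx(roll)).
In Python, from cell import env gives the robot as it stands.
- The arm moves only by the tool carry_out, never from a script. Its argument "motion" is a list of rows, each a list of 5 numbers: the shift along the tool's x, y, z in mm, then the turn about the tool's z in degrees, then the closure, from 0 (fully open) to 1 (shut). A call has 1 to 12 rows; each row shifts and turns the commanded pose from where the row before left it, along the tool's axes as they then stand; what a row does not reach is not made up. A row lasts 1/10 s, in which the tool goes at most 50 mm and 8.59 degrees, less where a joint would pass 70% of its speed; a pose out of reach is approached as far as the arm can. A call with a gripper value outside its range is refused whole. The fingers move at their own pace and stop on an object; the grip force is fixed at half the most. Time passes only in rows, so rows that do not move let the fingers close. It gives the time, the measured TCP pose, the force, the opening and the grip force at its end, in the units of the state.
- env.state(): the state, without advancing time (a new reading comes with each control period).
- env.read_camera(name): name is "scene" or "side" or "wrist"; returns a dict with "color" (480x640x3 uint8, red, green, blue), "K" (3x3 intrinsics, pixels), "dist" ([k1, k2, p1, p2, k3] as OpenCV has them; the pictures are not rectified), "R" (3x3) and "t" (3): a world point X has camera coordinates R X + t; the wrist camera has in their place "hand_eye" (4x4, takes a point from camera to tool coordinates, whose origin is the TCP and whose axes are the flange's). Camera axes: x right, y down, z forward; pixel columns grow to the right and rows downward; lengths in mm; the calibration is good to about 2 mm. A picture is of the moment at which its call begins: read the wrist's pose just before it. There is no depth.
- env.job_done(): hands the job in; it is judged then, once.
The state is a dict: "t": time; "joints": joint angles; "qvel": joint speeds; "tau": joint torques, N m; "eef_pos": TCP position; "tcp_rot": TCP orientation; "ft_force": force on the tool from outside, world axes, zero at the start; "moment": the same for the moment, N m; "opening": opening from 0.0 (shut) to 1.0 (fully open); "grip_force": force on a finger pad.
Only numpy, scipy, OpenCV 4.12 (cv2) and the standard library are available. Lean on these libraries where they do the work, as an engineer would, in place of code of your own. Each camera call takes 0.05 s, during which the arm holds its last target. There are 200 camera calls.

### The job

Pack the brown gift box on the shop counter: first take the cake server that lies across it and lay it flat in the middle of the wooden tool tray, then put every biscuit from the marble slab into the box's larger compartment and pour all the truffles from the aluminium cup into the smaller one. Once everything is in, swing the lid over and press its free edge down until the catch snaps and it is fully shut; then lay the small wooden plaque flat on the middle of the shut lid. Leave the empty cup standing upright in the middle of its cork coaster. Do not disturb the jar, the tin or the ribbon spool.

Things in the scene. Friction and masses are not known exactly. Their poses are not given: they have to be found in the camera images.
- box: Dark brown presentation box, fixed, 150 (its x) x 220 (its y) x 60 mm high, walls and floor 5 mm. Origin: centre of its underside. The lid is hinged along the +x top edge; the latch is in the middle of the -x wall. A divider 56 mm high along its x axis, its middle at y = +22.5 mm, leaves a large compartment (-y side) and a small one (+y side).
- cell_large (a point): Centre of the floor of the box's larger compartment (inside 140 mm along the box's x, 125 mm along its y, 55 mm deep); axes as the box.
- cell_small (a point): Centre of the floor of the box's smaller compartment (inside 140 mm along the box's x, 80 mm along its y, 55 mm deep); axes as the box.
- lid (a joint): Angle of the lid (panel 160 x 220 x 8 mm) in rad: 0 fully shut, 1.57 upright, starts near 2 (leaning back, away from the box), stop at 2.2. The stiff hinge keeps it where it is left. Near 0.08 a spring catch in the middle of its free edge meets a nub on the box; about 10 N down on the free edge snaps it past, and it then stays shut.
- lid_hinge (a point): Middle of the lid's hinge line, 60.5 mm above the counter; moves with the lid.
- lid_edge (a point): Middle of the lid's free edge on its outer face, 160 mm from the hinge line; with the lid shut it lies on top, 10 mm in front of the box's -x wall and 68.5 mm above the counter.
- lid_mid (a point): Middle of the lid's outer face, 80 mm from the hinge line; with the lid shut it faces up, 68.5 mm above the counter, axes as the box.
- plaque: Small flat wooden gift plaque, 60 (its x) x 36 (its y) x 10 mm thick, with a brass inlay on top, lying on the counter. Origin: centre of its underside.
- server: Cake server, 260 mm long along its x axis, lying at first across the top of the open box. Wooden handle from x = -130 to +10 mm, 18 mm wide, 16 mm high; flat steel blade from x = 0 to +130 mm, 42 mm wide, 4 mm thick; all flat underneath. Origin: middle of its underside; centre of mass close to x = 0 (grip across the handle at x = -10 mm).
- tray: Shallow wooden tool tray fixed to the counter, outside 310 (its x) x 110 x 16 mm high, walls and floor 4 mm. Origin: centre of its underside.
- slab: White marble slab fixed to the counter, 200 x 230 x 8 mm high, on which the biscuits lie. Origin: centre of its underside.
- coaster: Cork disc fixed to the counter, 100 mm diameter, 5 mm thick; the cup's place. Origin: centre of its underside.
- cup: Straight aluminium cup without handle, 66 mm outside diameter, 75 mm high, wall 3 mm, bottom 5 mm, open on top, holding the truffles. Origin: centre of its underside, z up.
- biscuit0: Round domed shortbread biscuit, 42 mm diameter, straight side 15 mm high, 22 mm high in all, lying on the slab; may be absent (None). Origin: centre of its underside.
- biscuit1: Round domed shortbread biscuit, 42 mm diameter, straight side 15 mm high, 22 mm high in all, lying on the slab; may be absent (None). Origin: centre of its underside.
- biscuit2: Round domed shortbread biscuit, 42 mm diameter, straight side 15 mm high, 22 mm high in all, lying on the slab; may be absent (None). Origin: centre of its underside.
- truffle0: Round chocolate truffle, 20 mm diameter, at first in the cup; may be absent (None). Origin: its centre.
- truffle1: Round chocolate truffle, 20 mm diameter, at first in the cup; may be absent (None). Origin: its centre.
- truffle2: Round chocolate truffle, 20 mm diameter, at first in the cup; may be absent (None). Origin: its centre.
- truffle3: Round chocolate truffle, 20 mm diameter, at first in the cup; may be absent (None). Origin: its centre.
- truffle4: Round chocolate truffle, 20 mm diameter, at first in the cup; may be absent (None). Origin: its centre.
- jar: Bystander: amber glass jar, 84 mm diameter, 140 mm high. Origin: centre of its underside.
- tin: Bystander: round cream gift tin, 120 mm diameter, 62 mm high. Origin: centre of its underside.
- spool: Bystander: grey ribbon spool, 70 mm diameter, 40 mm high. Origin: centre of its underside.

How it is judged:
By the outcome, as a careful person would: the job done as asked, in the order asked, and still so for the second after the job is handed in, with the robot touching nothing.
Of biscuit0, biscuit1, biscuit2 only 2 to 3 are there at a start; the rules pass over those that are not, and their reading is None.
Of truffle0, truffle1, truffle2, truffle3, truffle4 only 3 to 5 are there at a start; the rules pass over those that are not, and their reading is None.
At some moment in a run one of biscuit0, biscuit1, biscuit2 may be knocked a few centimetres aside while the robot is not near it.
It also fails if it takes over 210 s, if anything falls off the work surface, if the arm or the gripper's body presses on something with over 40 N, if the wrist force passes 120 N, or if a joint passes its speed limit or range.

## Working session

There is one attempt and no reset: what is moved stays moved. The work goes in short steps, Python scripts to look and compute and a tool call to move; the robot and the scene stay as the last step left them, time stands still between calls to the robot, and variables do not carry over. Pictures are saved under pics/ and viewed, at most 14 in all, crops included, and the job is handed in when it is done.

Besides the shell and the picture viewer there is one more tool, called after "Call:" in YAML: its name, and indented under it one key for each argument. carry_out: Moves the arm, as the interface text tells. Its arguments: {"type":"object","properties":{"motion":{"type":"array"}},"required":["motion"]}

```bash
ls; mkdir -p pics; python3 - <<'E'
from cell import env
import cv2,numpy as np
s=env.state();print(s,env.tip_extent)
for n in("scene","side"):
    c=env.read_camera(n);cv2.imwrite(f"pics/{n}0.png",c["color"][:,:,::-1])
    print(n,c["K"].tolist(),c["dist"],(-c["R"].T@c["t"]).tolist(),c["R"].tolist())
print(env.read_camera("wrist")["hand_eye"])
E
```

```text
pics
{'t': 0.0, 'joints': array([-1.41261887e+00,  4.91545831e-01,  1.55947145e+00,  1.03323279e-05,
        1.09169017e+00, -1.05570461e-01]), 'qvel': array([ 0.00038509, -0.00053387,  0.00014583,  0.00038054,  0.00161018,
        0.00118965]), 'tau': array([ 3.07650313e-03, -6.12627625e+01, -2.58178711e+01,  6.94223866e-02,
        4.82591742e-02, -1.07636563e-04]), 'eef_pos': array([ 162.94147995, -603.13417993,  222.06269679]), 'tcp_rot': array([-3.14048503e+00, -1.26583246e-04,  2.63743082e-01]), 'ft_force': array([-0.20197792,  0.14222994,  0.57417782]), 'moment': array([0.01270003, 0.04522472, 0.05128665]), 'grip_force': 0.0, 'opening': 1.0031067066813117} 8.0
scene [[541.1814507164228, 0.0, 317.0436449175863], [0.0, 541.1814507164228, 236.68965037395293], [0.0, 0.0, 1.0]] [-0.00624534  0.          0.          0.          0.        ] [1661.6422097869079, 11.325062660346212, 863.7925301784358] [[-0.03229935077638187, 0.9994753353418374, -0.002409560695589532], [0.6061590481126491, 0.017671860317743354, -0.7951471019528887], [-0.7946873349504139, -0.027143312182408043, -0.6064118074981529]]
side [[529.8136472893949, 0.0, 313.1399751503512], [0.0, 529.8136472893949, 228.14327349777005], [0.0, 0.0, 1.0]] [-0.05835099  0.          0.          0.          0.        ] [562.7459490269108, -809.3555535260853, 974.9483664023376] [[0.9953801808161715, -0.09466826164027714, -0.016006744715065923], [-0.08080030969509765, -0.7359011663579372, -0.6722505361144787], [0.05186140753529128, 0.6704382101215858, -0.740150660891026]]
[[ 1.04207959e-03 -9.66647099e-01 -2.56109937e-01  7.12928456e+01]
 [ 9.99999323e-01  1.13983885e-03 -2.33271050e-04  1.31485927e-01]
 [ 5.17414841e-04 -2.56109521e-01  9.66647633e-01 -1.62414024e+02]
 [ 0.00000000e+00  0.00000000e+00  0.00000000e+00  1.00000000e+00]]
```

View pics/scene0.png

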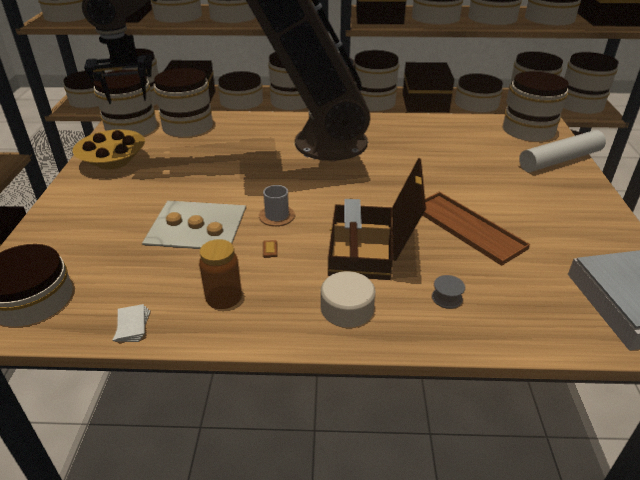

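View pics/side0.png

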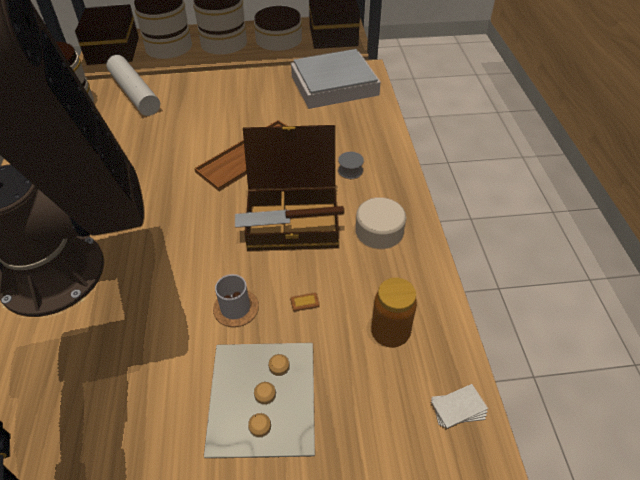

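```bash
cat > h.py <<'E'
from cell import env
import cv2,numpy as np
from scipy.spatial.transform import Rotation as Ro
def cam(n):
    s=env.state();c=env.read_camera(n)
    if n=="wrist":
        H=c["hand_eye"];Rt=Ro.from_euler("xyz",s["tcp_rot"]).as_matrix()
        Rc=Rt@H[:3,:3];C=Rt@H[:3,3]+s["eef_pos"]
        c["R"]=Rc.T;c["t"]=-Rc.T@C
    return c
def save(c,f):
    cv2.imwrite(f"pics/{f}.png",c["color"][:,:,::-1]);np.savez(f"pics/{f}.npz",**{k:c[k] for k in("K","dist","R","t")})
def load(f): return dict(np.load(f"pics/{f}.npz"))
def ray(c,p):
    u=cv2.undistortPoints(np.float64([[p]]),c["K"],c["dist"])[0,0]
    d=c["R"].T@np.r_[u,1];return -c["R"].T@c["t"],d/np.linalg.norm(d)
def at(c,p,z):
    o,d=ray(c,p);return (o+d*(z-o[2])/d[2]).round(1)
def tri(*cp):
    A=np.zeros((3,3));b=np.zeros(3);R=[ray(c,p) for c,p in cp]
    for o,d in R:
        M=np.eye(3)-np.outer(d,d);A+=M;b+=M@o
    X=np.linalg.solve(A,b)
    e=max(np.linalg.norm((np.eye(3)-np.outer(d,d))@(X-o)) for o,d in R)
    return X.round(1),round(e,1)
def proj(c,X): return cv2.projectPoints(np.float64([X]),cv2.Rodrigues(c["R"])[0],c["t"],c["K"],c["dist"])[0][0,0].round(0)
E
python3 - <<'E'
from h import *
s=cam("scene");save(s,"s");d=cam("side");save(d,"d")
for n,a,b in [("b0",(173,217),(259,424)),("b1",(196,221),(264,392)),("b2",(215,227),(278,364)),("plq",(270,248),(305,301)),("coaster",(277,215),(236,308)),
 ("cuptop",(276,190),(232,284)),("srv blade end",(352,203),(236,220)),("srv handle end",(353,257),(343,210)),("trayA",(424,197),(281,123)),("trayB",(525,243),(220,187)),("tin",(348,290),(381,218)),("jar",(220,250),(397,290)),("spool",(449,286),(351,160)),("latch",(335,230),(291,236)),("lidedge",(420,180),(289,126))]:
    print(n,tri((s,a),(d,b)))
print("slab",[at(d,p,8) for p in((216,345),(313,344),(314,455),(206,455))])
E
```

```text
b0 (array([ 484.3, -417.8,   22.7]), np.float64(1.0))
b1 (array([ 495.3, -353.8,   18.5]), np.float64(1.2))
b2 (array([ 524.8, -297.6,   20.7]), np.float64(2.1))
plq (array([ 591.8, -145.5,    7.9]), np.float64(1.0))
coaster (array([ 439.1, -142.8,    2. ]), np.float64(2.2))
cuptop (array([ 441.8, -140.5,   86.1]), np.float64(1.3))
srv blade end (array([447.9,  65.8,  56.1]), np.float64(2.7))
srv handle end (array([701.3,  59.9,  72.8]), np.float64(1.5))
trayA (array([579.7, 237.3, 181.6]), np.float64(20.0))
trayB (array([ 333.7,  574. , -217.9]), np.float64(61.5))
tin (array([790.9,  46.5,  51.1]), np.float64(3.4))
jar (array([ 766.1, -228.3,  138.8]), np.float64(1.4))
spool (array([753.7, 276.4,  38. ]), np.float64(0.3))
latch (array([571.8,  15.8,  49.6]), np.float64(5.0))
lidedge (array([590.1, 210.9, 214.3]), np.float64(0.5))
slab [array([ 399.7, -236.8,    8. ]), array([ 599.7, -254.7,    8. ]), array([ 580.1, -479.6,    8. ]), array([ 386.7, -461.1,    8. ])]
```

Call:
carry_out:
  motion:
    - [0,0,-50,8,0]
    - [0,0,-50,7.1,0]
    - [0,0,-50,0,0]
    - [24,-44,-30,0,0]
    - [24,-44,0,0,0]
    - [24,-44,0,0,0]
    - [24,-44,0,0,0]
    - [24,-44,0,0,0]
    - [24,-44,0,0,0]
    - [24,-44,0,0,0]
    - [24,-44,0,0,0]
    - [0,0,0,0,0]

```text
t: 1.45
eef_pos: [352.7, -254.1, 398.8]
tcp_rot: [-3.142, -0.001, 0.006]
ft_force: [-0.4, 0.1, 0.6]
opening: 0.999
grip_force: 0.0
```

```bash
python3 - <<'E'
from h import *
s=env.state();print(s["t"],s["eef_pos"],s["tcp_rot"])
save(cam("wrist"),"w1")
E
```

```text
1.45 [ 352.6954795  -254.06761615  398.82911884] [-3.14154813e+00 -1.22809041e-03  5.83433186e-03]
```

Call:
carry_out:
  motion:
    - [24,-44,0,0,0]
    - [24,-44,0,0,0]
    - [24,-44,0,0,0]
    - [24,-44,0,0,0]
    - [10,-44,0,0,0]
    - [0,-44,0,0,0]
    - [0,-44,0,0,0]
    - [0,-44,0,0,0]
    - [0,0,0,0,0]
    - [0,0,0,0,0]

```text
t: 2.5
eef_pos: [457.0, 92.9, 398.1]
tcp_rot: [3.141, 0.0, 0.001]
ft_force: [-0.8, -0.3, 0.4]
opening: 0.998
grip_force: 0.0
```

```bash
python3 - <<'E'
from h import *
s=env.state();print(s["t"],s["eef_pos"],s["tcp_rot"])
save(cam("wrist"),"w2")
E
```

```text
2.5 [457.00980013  92.85322521 398.05048377] [3.14106234e+00 3.61034983e-04 1.32582897e-03]
```

View pics/w2.png

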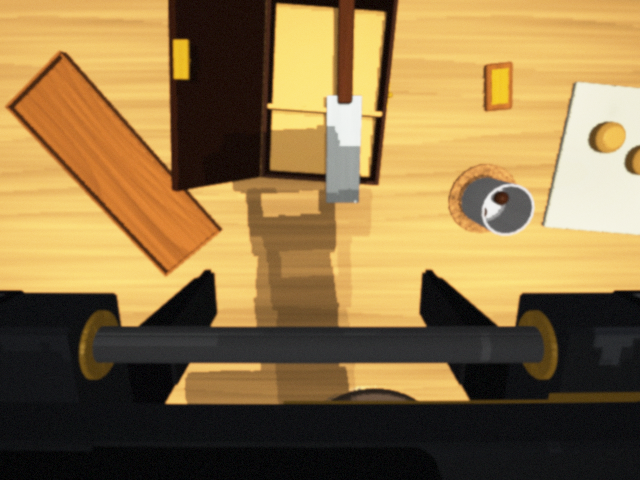

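```bash
python3 - <<'E'
from h import *
w=load("w2");s=load("s");d=load("d")
T=[at(w,p,16) for p in((62,53),(220,228),(168,272),(9,105))];print("tray",T,np.mean(T,0),[np.linalg.norm(T[i]-T[i-1]).round() for i in range(4)])
a=np.arctan2(*(T[1]-T[0])[1::-1]);print("yaw",a)
for n,p,z in[("boxc -x+y",(378,184),60),("hinge c",(263,177),60),("div -x",(383,113),56),("div +x",(268,105),56),("cupup",(507,210),79),("coaster",(484,197),5),("srvtip",(342,203),62),("srvblade L",(326,97),64),("srvblade R",(361,97),64),("plq",(498,86),10),("lid corners",(178,189),210),("b2",(608,137),20)]:
    print(n,at(w,p,z))
c=T
m=np.mean(T,0)
print("tray in scene",[proj(s,t) for t in T],"side",[proj(d,t) for t in T])
print([ (n,tri((w,a),(s,b),(d,c))) for n,a,b,c in[("b2",(608,137),(215,227),(278,364)),("plq",(498,86),(270,248),(305,301)),("cup",(507,210),(276,190),(232,284)),("srvtip",(342,203),(352,203),(236,220))]])
E
```

```text
tray [array([628.8, 423. ,  16. ]), array([397., 232.,  16.]), array([330.2, 312.9,  16. ]), array([565.3, 504.9,  16. ])] [480.325 368.2    16.   ] [np.float64(104.0), np.float64(300.0), np.float64(105.0), np.float64(304.0)]
yaw -2.452396140083067
boxc -x+y [465.6  16.   60. ]
hinge c [474.2 162.1  60. ]
div -x [552.3  12.8  56. ]
div +x [561.4 153.7  56. ]
cupup [ 436.2 -144.    79. ]
coaster [ 440.8 -144.9    5. ]
srvtip [441.4  61.6  62. ]
srvblade L [570.1  83.1  64. ]
srvblade R [570.2  41.2  64. ]
plq [ 589.8 -145.6   10. ]
lid corners [479.7 217.9 210. ]
b2 [ 525.5 -298.6   20. ]
tray in scene [array([500., 259.]), array([411., 205.]), array([437., 193.]), array([526., 244.])] side [array([301., 136.]), array([219., 187.]), array([196., 169.]), array([278., 121.])]
[('b2', (array([ 525.2, -297.7,   21. ]), np.float64(2.2))), ('plq', (array([ 591. , -145.9,    7.8]), np.float64(1.4))), ('cup', (array([ 439.8, -140.5,   85.6]), np.float64(2.7))), ('srvtip', (array([444.8,  64.1,  56.2]), np.float64(5.2)))]
```

View pics/w1.png

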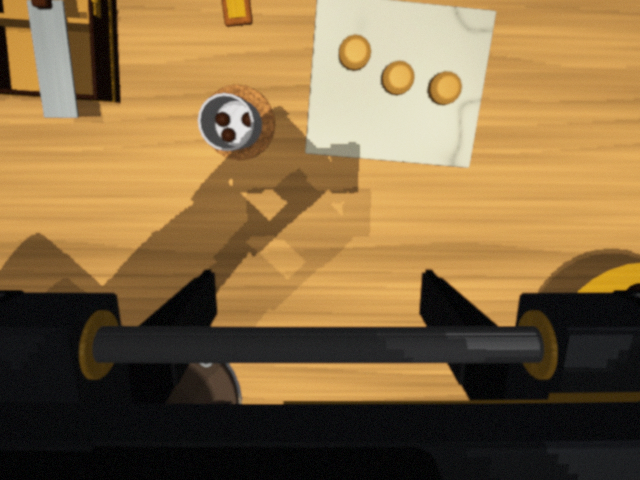

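Call:
carry_out:
  motion:
    - [43,10.4,40,0,0]
    - [43,10.4,45,0,0]
    - [42,10.3,45,0,0]
    - [0,0,50,0,0.3]
    - [0,0,50,0,0.5]
    - [0,0,40,0,0.5]
    - [0,0,20,0,0.5]
    - [0,0,0,0,0.5]
    - [0,0,0,0,0.5]

```text
t: 3.45
eef_pos: [561.1, 66.5, 133.6]
tcp_rot: [3.141, -0.0, -0.002]
ft_force: [0.4, 0.3, 0.7]
opening: 0.555
grip_force: 0.0
```

```bash
python3 - <<'E'
from h import *
s=env.state();print(s["t"],s["eef_pos"],s["tcp_rot"],s["opening"])
save(cam("wrist"),"w3")
E
```

```text
3.45 [561.07110548  66.45116093 133.59248064] [ 3.14141592e+00 -2.26459477e-04 -1.71468478e-03] 0.5545668433859436
```

View pics/w3.png

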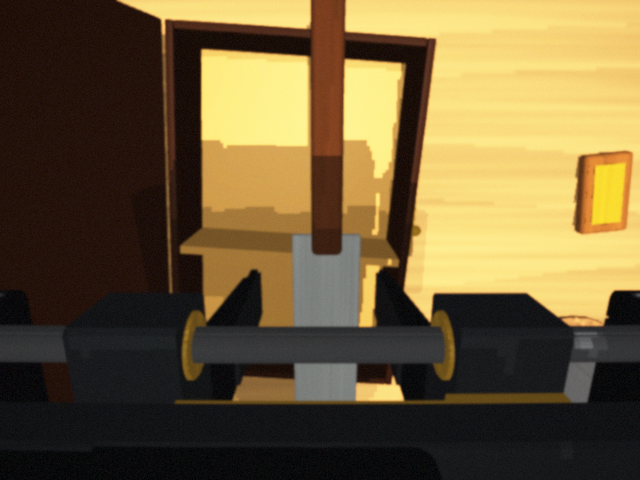

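```bash
python3 - <<'E'
from h import *
w=load("w3")
for n,p,z in[("box +x-y outer",(167,21),60),("box -x-y outer",(434,40),60),("blade L",(293,236),64),("blade R",(361,236),64),("handle end L",(312,250),76),("handle end R",(342,250),76),("handle far",(326,2),76),("div-x",(399,262),56),("div +x",(181,248),56)]: print(n,at(w,p,z))
E
```

```text
box +x-y outer [692.1 148.6  60. ]
box -x-y outer [682.3   2.1  60. ]
blade L [571.6  81.4  64. ]
blade R [571.6  39.9  64. ]
handle end L [566.3  69.6  76. ]
handle end R [566.3  52.1  76. ]
handle far [696.4  62.   76. ]
div-x [552.2  14.   56. ]
div +x [561.7 153.5  56. ]
```

Call:
carry_out:
  motion:
    - [12,3,5,0,0.5]
    - [12,2.5,10,0,0.5]
    - [0,0,20,0,0.5]
    - [0,0,15,0,0.5]
    - [0,0,10,0,0.5]
    - [0,0,0,0,0.5]
    - [0,0,0,0,0.5]

```text
t: 4.2
eef_pos: [585.0, 62.4, 73.2]
tcp_rot: [3.142, -0.0, 0.0]
ft_force: [-0.5, 0.0, -0.0]
opening: 0.502
grip_force: 0.0
```

Call:
carry_out:
  motion:
    - [0,1.4,2.7,0,0.5]
    - [0,0,0,0,1]
    - [0,0,0,0,1]
    - [0,0,0,0,1]
    - [0,0,0,0,1]
    - [0,0,0,0,1]
    - [0,0,0,0,1]

```text
t: 4.9
eef_pos: [584.7, 61.1, 70.5]
tcp_rot: [3.142, -0.0, 0.0]
ft_force: [-0.4, 0.0, 2.2]
opening: 0.183
grip_force: 30.2
```

Call:
carry_out:
  motion:
    - [0,0,-10,0,1]
    - [0,0,-30,0,1]
    - [0,0,-40,0,1]
    - [0,0,-40,0,1]
    - [0,0,-50,0,1]
    - [0,0,-50,0,1]
    - [0,0,-50,0,1]
    - [0,0,-20,0,1]
    - [0,0,0,0,1]

```text
t: 5.8
eef_pos: [584.7, 61.1, 364.0]
tcp_rot: [3.141, -0.006, 0.0]
ft_force: [0.2, -0.7, -1.9]
opening: 0.188
grip_force: 30.3
```

Call:
carry_out:
  motion:
    - [-6,-20,0,0,1]
    - [-12,-40,0,0,1]
    - [-12,-40,0,0,1]
    - [-12,-40,0,0,1]
    - [-12,-40,0,0,1]
    - [-12,-40,0,0,1]
    - [-12,-40,0,0,1]
    - [-12,-40,0,0,1]
    - [-4,-16,0,0,1]
    - [0,0,0,0,1]
    - [0,0,0,0,1]

```text
t: 6.9
eef_pos: [490.4, 376.4, 359.3]
tcp_rot: [3.14, 0.001, 0.001]
ft_force: [0.8, -0.1, -1.8]
opening: 0.185
grip_force: 30.3
```

Call:
carry_out:
  motion:
    - [0,0,20,-4,1]
    - [0,0,40,-8,1]
    - [0,0,40,-8,1]
    - [0,0,40,-8,1]
    - [0,0,40,-8,1]
    - [0,0,40,-3.4,1]
    - [0,0,20,0,1]
    - [0,0,0,0,1]
    - [0,0,0,0,1]

```text
t: 7.8
eef_pos: [491.2, 376.1, 120.9]
tcp_rot: [3.141, -0.0, 0.686]
ft_force: [1.4, 0.7, -0.8]
opening: 0.184
grip_force: 30.3
```

```bash
python3 - <<'E'
from h import *
s=env.state();print(s["t"],s["eef_pos"],s["tcp_rot"],s["opening"])
save(cam("wrist"),"w4")
E
```

```text
7.8 [491.22571936 376.14394431 120.94171277] [ 3.14138179e+00 -1.07531691e-04  6.86294123e-01] 0.18363121166588683
```

View pics/w4.png

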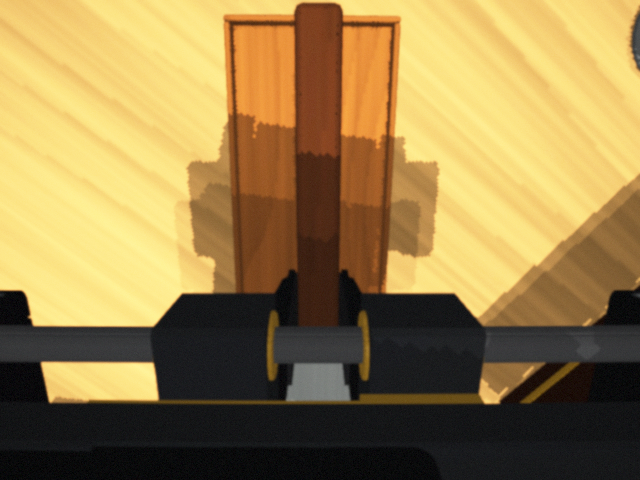

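```bash
python3 - <<'E'
from h import *
w=load("w4")
a=at(w,(224,17),16);b=at(w,(400,18),16);m=(a+b)/2;print(a,b,np.linalg.norm(a-b))
for p in((240,292),(386,292)): print(at(w,p,16))
d=(a-b)[:2];th=np.arctan2(-d[0],d[1]);print(np.degrees(th)); 
for t in(th,.688): print(m[:2]-155*np.array([np.cos(t),np.sin(t)]))
h=at(w,(318,5),126.5-8);print("handle end",h)
E
```

```text
[563.4 510.5  16. ] [631.8 426.1  16. ] 108.636642068871
[423.3 394.2  16. ]
[491.1 311.7  16. ]
39.022226407639344
[477.18022495 370.70861833]
[477.85978037 369.87602019]
handle end [582.6 451.2 118.5]
```

Call:
carry_out:
  motion:
    - [-0.5,-1,20,0,1]
    - [-0.6,-1.1,30,0,1]
    - [0,0,30,0,1]
    - [0,0,15,0,1]
    - [0,0,8,0,1]
    - [0,0,0,0,1]
    - [0,0,2.2,0,1]
    - [0,0,0,0,1]

```text
t: 8.65
eef_pos: [488.7, 378.2, 16.1]
tcp_rot: [3.141, -0.002, 0.688]
ft_force: [-0.4, 0.1, -1.4]
opening: 0.183
grip_force: 30.3
```

Call:
carry_out:
  motion:
    - [0,0,1.3,0,1]
    - [0,0,0,0,0.6]
    - [0,0,0,0,0.6]
    - [0,0,0,0,0.6]
    - [0,0,-10,0,0.6]
    - [0,0,-30,0,0.5]
    - [0,0,-50,0,0.3]
    - [0,0,-50,0,0.3]
    - [0,0,-50,0,0.3]
    - [0,0,-50,0,0.3]
    - [0,0,-50,0,0.3]
    - [0,0,-20,0,0.3]

```text
t: 9.85
eef_pos: [488.4, 378.2, 330.0]
tcp_rot: [3.141, -0.007, 0.688]
ft_force: [-0.5, 0.0, -0.1]
opening: 0.698
grip_force: 0.0
```

```bash
python3 - <<'E'
from h import *
s=env.state();print(s["t"],s["eef_pos"],s["tcp_rot"],s["opening"])
w=cam("wrist");save(w,"w5");d=cam("side");save(d,"d5");save(cam("scene"),"s5")
w["color"]
a=w["color"][:,:,::-1];b=d["color"][90:330,60:380,::-1]
cv2.imwrite("pics/m5.png",np.vstack([cv2.resize(a[:300],(640,300)),cv2.resize(b[:,:],(400,300))[:, :400] if 0 else np.hstack([cv2.resize(b,(400,300)),np.zeros((300,240,3),np.uint8)])]))
E
```

```text
9.85 [488.41091892 378.22347926 329.97360057] [ 3.14058013 -0.00685842  0.68802656] 0.6980758132012984
```

View pics/m5.png

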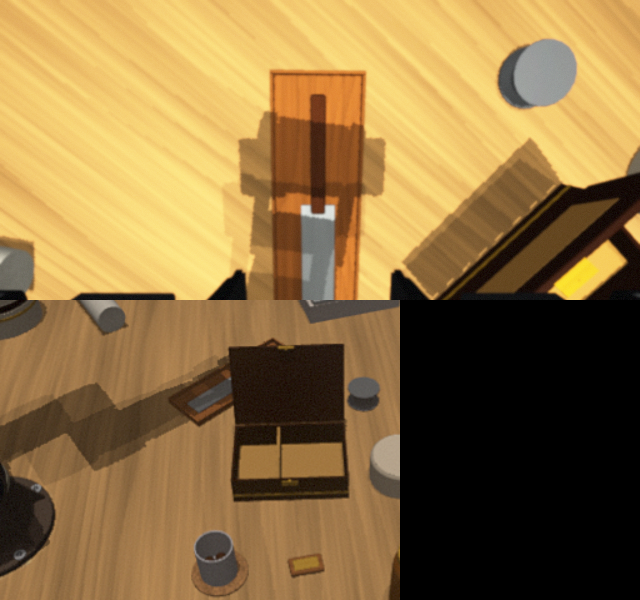

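Call:
carry_out:
  motion:
    - [0,0,0,-5,0.3]
    - [0,0,0,-8.4,0.3]
    - [0,0,0,-8.4,0.3]
    - [0,0,0,-8.4,0.3]
    - [0,0,0,-8.4,0.3]
    - [0,0,0,-8.4,0.3]
    - [-25,1.8,0,0,0.3]
    - [-46,3.6,0,0,0.3]
    - [-46,3.6,0,0,0.3]
    - [-46,3.6,0,0,0.3]
    - [-46,3.6,0,0,0.3]
    - [-46,3.6,0,0,0.3]

```text
t: 11.2
eef_pos: [491.0, 120.5, 322.4]
tcp_rot: [-3.139, 0.001, 1.509]
ft_force: [0.2, 0.4, 0.6]
opening: 0.701
grip_force: 0.0
```

Call:
carry_out:
  motion:
    - [-46,3.6,0,0,0.3]
    - [-46,3.6,0,0,0.3]
    - [-46,3.6,0,0,0.3]
    - [-46,3.6,0,0,0.3]
    - [-46,3.6,0,0,0.3]
    - [-46,3.6,0,0,0.3]
    - [-46,3.6,0,0,0.3]
    - [-46,3.6,0,0,0.3]
    - [-46,3.6,0,0,0.3]
    - [-46,3.6,0,0,0.3]
    - [-46,3.6,0,0,0.3]
    - [0,0,0,0,0.3]

```text
t: 12.4
eef_pos: [498.7, -389.5, 320.8]
tcp_rot: [-3.138, -0.002, 1.504]
ft_force: [0.7, 0.5, -0.9]
opening: 0.699
grip_force: 0.0
```

```bash
cat >> h.py <<'E'
def bis(z=22):
    s=env.state();w=cam("wrist");save(w,"b%d"%(10*s["t"]))
    h=cv2.cvtColor(w["color"],cv2.COLOR_RGB2HSV)
    white=cv2.morphologyEx(((h[...,1]<60)&(h[...,2]>110)).astype(np.uint8),cv2.MORPH_OPEN,np.ones((3,3)))
    cs,_=cv2.findContours(white,cv2.RETR_EXTERNAL,cv2.CHAIN_APPROX_SIMPLE)
    slab=np.zeros_like(white);c=max(cs,key=cv2.contourArea);cv2.fillPoly(slab,[cv2.convexHull(c)],1)
    m=cv2.morphologyEx(((h[...,1]>90)&(slab>0)).astype(np.uint8),cv2.MORPH_OPEN,np.ones((7,7)))
    n,_,st,ce=cv2.connectedComponentsWithStats(m)
    print("t",s["t"],"tcp",s["eef_pos"].round(1),"yaw",s["tcp_rot"][2].round(4))
    return [(ce[i].round(0).tolist(),int(st[i,4]),at(w,ce[i],z)) for i in range(1,n) if st[i,4]>200]
def delta(x,y,z=None,yaw=None):
    s=env.state();p=s["eef_pos"];a=s["tcp_rot"][2];c,q=np.cos(a),np.sin(a);dx,dy=x-p[0],y-p[1]
    print("tool dx,dy",round(c*dx+q*dy,1),round(q*dx-c*dy,1),"dz",None if z is None else round(p[2]-z,1),"turn",None if yaw is None else round(np.degrees(a-yaw),1))
E
python3 - <<'E'
from h import *
for r in bis(): print(r)
E
```

```text
t 12.4 tcp [ 498.7 -389.5  320.8] yaw 1.5043
([337.0, 115.0], 1094, array([ 525. , -299.4,   22. ]))
([314.0, 168.0], 1010, array([ 494.9, -356.1,   22. ]))
([308.0, 220.0], 914, array([ 483.4, -417.7,   22. ]))
```

Call:
carry_out:
  motion:
    - [-10,-4,20,0,0.3]
    - [-19.4,-9,40,0,0.3]
    - [0,0,50,0,0.3]
    - [0,0,50,0,0.3]
    - [0,0,45,0,0.3]
    - [0,0,40,0,0.3]
    - [0,0,20,0,0.3]
    - [0,0,10,0,0.3]
    - [0,0,0,0,0.3]

```text
t: 13.35
eef_pos: [484.8, -412.4, 47.7]
tcp_rot: [-3.14, -0.002, 1.509]
ft_force: [0.7, 0.6, 0.6]
opening: 0.697
grip_force: 0.0
```

```bash
python3 - <<'E'
from h import *
delta(483.8,-418,17.5,1.508)
E
```

```text
tool dx,dy -5.6 -0.7 dz 30.2 turn 0.1
```

Call:
carry_out:
  motion:
    - [-5.6,-0.7,10,0,0.3]
    - [0,0,12,0,0.3]
    - [0,0,8,0,0.3]
    - [0,0,0,0,0.6]
    - [0,0,0,0,0.7]
    - [0,0,0,0,0.7]
    - [0,0,0,0,0.7]
    - [0,0,-10,0,0.7]
    - [0,0,-30,0,0.7]
    - [0,0,-40,0,0.7]
    - [0,0,-40,0,0.7]
    - [0,0,0,0,0.7]

```text
t: 14.55
eef_pos: [485.6, -420.8, 145.2]
tcp_rot: [3.135, 0.006, 1.508]
ft_force: [0.7, -0.7, -1.0]
opening: 0.429
grip_force: 30.0
```

Call:
carry_out:
  motion:
    - [20,5,-10,0,0.7]
    - [43,11,0,0,0.7]
    - [43,11,0,0,0.7]
    - [43,11,0,0,0.7]
    - [43,11,0,0,0.7]
    - [43,11,0,0,0.7]
    - [43,11,0,0,0.7]
    - [43,11,0,0,0.7]
    - [43,11,0,0,0.7]
    - [43,11,0,0,0.7]
    - [43,11,0,0,0.7]
    - [0,0,0,0,0.7]

```text
t: 15.75
eef_pos: [627.1, 28.2, 148.3]
tcp_rot: [-3.141, -0.001, 1.513]
ft_force: [-0.7, -0.3, 0.3]
opening: 0.428
grip_force: 30.0
```

```bash
python3 - <<'E'
from h import *
delta(632.8,40.7,18,1.508)
E
```

```text
tool dx,dy 12.8 5.0 dz 130.3 turn 0.3
```

Call:
carry_out:
  motion:
    - [7,2.5,10,0,0.7]
    - [5.8,2.5,20,0,0.7]
    - [0,0,35,0,0.7]
    - [0,0,35,0,0.7]
    - [0,0,20,0,0.7]
    - [0,0,9,0,0.7]
    - [0,0,0,0,0.7]

```text
t: 16.45
eef_pos: [632.0, 34.6, 18.6]
tcp_rot: [-3.139, 0.0, 1.507]
ft_force: [0.3, 0.3, -0.5]
opening: 0.428
grip_force: 30.0
```

Call:
carry_out:
  motion:
    - [0,0,0,0,0.42]
    - [0,0,0,0,0.42]
    - [0,0,0,0,0.42]
    - [0,0,-15,0,0.42]
    - [0,0,-40,0,0.42]
    - [0,0,-40,0,0.42]
    - [0,0,-40,0,0.3]
    - [0,0,-10,0,0.3]
    - [0,0,0,0,0.3]

```text
t: 17.35
eef_pos: [633.4, 35.1, 167.7]
tcp_rot: [3.137, -0.0, 1.508]
ft_force: [0.2, 0.7, -0.9]
opening: 0.693
grip_force: 0.0
```

Call:
carry_out:
  motion:
    - [-20,-5,-20,0,0.3]
    - [-44,-10.5,-20,0,0.3]
    - [-44,-10.5,-20,0,0.3]
    - [-44,-10.5,-20,0,0.3]
    - [-44,-10.5,-10,0,0.3]
    - [-44,-10.5,0,0,0.3]
    - [-44,-10.5,0,0,0.3]
    - [-44,-10.5,0,0,0.3]
    - [-44,-10.5,0,0,0.3]
    - [-44,-10.5,0,0,0.3]
    - [-30,-5,0,0,0.3]
    - [0,0,0,0,0.3]

```text
t: 18.55
eef_pos: [498.9, -406.6, 252.8]
tcp_rot: [-3.139, -0.001, 1.505]
ft_force: [0.2, 0.3, -0.0]
opening: 0.702
grip_force: 0.0
```

```bash
python3 - <<'E'
from h import *
for r in bis(): print(r)
delta(494.9,-356,47,1.508)
E
```

```text
t 18.55 tcp [ 498.9 -406.6  252.8] yaw 1.5045
([339.0, 93.0], 1567, array([ 524.8, -299.6,   22. ]))
([312.0, 156.0], 1409, array([ 495. , -356.4,   22. ]))
tool dx,dy 48.2 -7.8 dz 206.0 turn -0.1
```

Call:
carry_out:
  motion:
    - [14,-3,20,0,0.3]
    - [17,-3,35,0,0.3]
    - [17,-1.8,40,0,0.3]
    - [0,0,40,0,0.3]
    - [0,0,40,0,0.3]
    - [0,0,20,0,0.3]
    - [0,0,11,0,0.3]
    - [0,0,0,0,0.3]
    - [0,0,0,0,0.3]

```text
t: 19.5
eef_pos: [496.2, -354.9, 49.6]
tcp_rot: [3.141, 0.0, 1.509]
ft_force: [-0.7, -0.3, 1.1]
opening: 0.698
grip_force: 0.0
```

```bash
python3 - <<'E'
from h import *
delta(494.9,-356.2,17.5,1.508)
E
```

```text
tool dx,dy -1.4 -1.3 dz 32.1 turn 0.0
```

Call:
carry_out:
  motion:
    - [-1.4,-1.3,12,0,0.3]
    - [0,0,12,0,0.3]
    - [0,0,8,0,0.3]
    - [0,0,0,0,0.6]
    - [0,0,0,0,0.7]
    - [0,0,0,0,0.7]
    - [0,0,0,0,0.7]
    - [0,0,-10,0,0.7]
    - [0,0,-30,0,0.7]
    - [0,0,-40,0,0.7]
    - [0,0,-40,0,0.7]
    - [0,0,0,0,0.7]

```text
t: 20.7
eef_pos: [496.0, -357.8, 142.7]
tcp_rot: [3.135, 0.005, 1.508]
ft_force: [0.8, -0.0, -0.6]
opening: 0.434
grip_force: 30.0
```

Call:
carry_out:
  motion:
    - [20,4,-10,0,0.7]
    - [43,8,0,0,0.7]
    - [43,8,0,0,0.7]
    - [43,8,0,0,0.7]
    - [43,8,0,0,0.7]
    - [43,8,0,0,0.7]
    - [43,8,0,0,0.7]
    - [43,8,0,0,0.7]
    - [43,8,0,0,0.7]
    - [43,8,0,0,0.7]
    - [43,6,0,0,0.7]
    - [0,0,0,0,0.7]

```text
t: 21.9
eef_pos: [604.6, 92.0, 146.6]
tcp_rot: [3.141, -0.001, 1.512]
ft_force: [0.1, 0.1, -0.2]
opening: 0.431
grip_force: 30.0
```

Call:
carry_out:
  motion:
    - [0,0,0,0,0.7]

```text
t: 22.0
eef_pos: [604.0, 88.4, 146.5]
tcp_rot: [-3.141, 0.0, 1.51]
ft_force: [-0.5, 0.3, -0.0]
opening: 0.431
grip_force: 30.0
```

```bash
python3 - <<'E'
from h import *
print(env.state()["eef_pos"]);delta(605.2,80.5,18,1.508)
E
```

```text
[604.01051315  88.40411137 146.46723465]
tool dx,dy -7.8 1.7 dz 128.5 turn 0.1
```

Call:
carry_out:
  motion:
    - [-5,1.7,10,0,0.7]
    - [0,0,20,0,0.7]
    - [0,0,35,0,0.7]
    - [0,0,35,0,0.7]
    - [0,0,20,0,0.7]
    - [0,0,8,0,0.7]
    - [0,0,0,0,0.7]

```text
t: 22.7
eef_pos: [605.3, 81.2, 17.8]
tcp_rot: [-3.14, 0.0, 1.507]
ft_force: [-1.1, 0.2, -0.1]
opening: 0.429
grip_force: 30.0
```

Call:
carry_out:
  motion:
    - [0,0,0,0,0.42]
    - [0,0,0,0,0.42]
    - [0,0,0,0,0.42]
    - [0,0,-15,0,0.42]
    - [0,0,-40,0,0.42]
    - [0,0,-40,0,0.42]
    - [0,0,-40,0,0.3]
    - [0,0,-10,0,0.3]
    - [0,0,0,0,0.3]

```text
t: 23.6
eef_pos: [606.4, 82.6, 166.6]
tcp_rot: [3.137, -0.0, 1.508]
ft_force: [-0.3, -0.0, -0.4]
opening: 0.697
grip_force: 0.0
```

Call:
carry_out:
  motion:
    - [-20,-5,-20,0,0.3]
    - [-44,-8,-20,0,0.3]
    - [-44,-8,-20,0,0.3]
    - [-44,-8,-20,0,0.3]
    - [-44,-8,-10,0,0.3]
    - [-44,-8,0,0,0.3]
    - [-44,-8,0,0,0.3]
    - [-44,-8,0,0,0.3]
    - [-44,-8,0,0,0.3]
    - [-44,-5,0,0,0.3]
    - [-20,0,0,0,0.3]
    - [0,0,0,0,0.3]

```text
t: 24.8
eef_pos: [504.0, -349.9, 252.3]
tcp_rot: [-3.14, -0.001, 1.505]
ft_force: [0.4, 0.9, -0.7]
opening: 0.703
grip_force: 0.0
```

```bash
python3 - <<'E'
from h import *
for r in bis(): print(r)
delta(525,-299.5,47,1.508)
E
```

```text
t 24.8 tcp [ 504.  -349.9  252.3] yaw 1.5054
([337.0, 154.0], 1415, array([ 525. , -299.4,   22. ]))
tool dx,dy 50.0 17.6 dz 205.5 turn -0.1
```

Call:
carry_out:
  motion:
    - [14,5.6,20,0,0.3]
    - [18,6,35,0,0.3]
    - [18,6,40,0,0.3]
    - [0,0,40,0,0.3]
    - [0,0,40,0,0.3]
    - [0,0,20,0,0.3]
    - [0,0,11,0,0.3]
    - [0,0,0,0,0.3]
    - [0,0,0,0,0.3]

```text
t: 25.75
eef_pos: [525.9, -298.8, 48.8]
tcp_rot: [3.141, 0.001, 1.509]
ft_force: [0.5, -0.2, 0.6]
opening: 0.7
grip_force: 0.0
```

```bash
python3 - <<'E'
from h import *
delta(525,-299.5,17.5,1.508)
E
```

```text
tool dx,dy -0.7 -0.9 dz 31.3 turn 0.1
```

Call:
carry_out:
  motion:
    - [-0.7,-0.9,11,0,0.3]
    - [0,0,12,0,0.3]
    - [0,0,8,0,0.3]
    - [0,0,0,0,0.6]
    - [0,0,0,0,0.7]
    - [0,0,0,0,0.7]
    - [0,0,0,0,0.7]
    - [0,0,-10,0,0.7]
    - [0,0,-30,0,0.7]
    - [0,0,-40,0,0.7]
    - [0,0,-40,0,0.7]
    - [0,0,0,0,0.7]

```text
t: 26.95
eef_pos: [526.1, -301.0, 142.6]
tcp_rot: [3.134, 0.005, 1.508]
ft_force: [-0.1, -0.4, -0.3]
opening: 0.431
grip_force: 30.0
```

Call:
carry_out:
  motion:
    - [20,4,-10,0,0.7]
    - [40,8,0,0,0.7]
    - [40,8,0,0,0.7]
    - [40,8,0,0,0.7]
    - [40,8,0,0,0.7]
    - [40,8,0,0,0.7]
    - [40,8,0,0,0.7]
    - [40,8,0,0,0.7]
    - [40,8,0,0,0.7]
    - [40,8,0,0,0.7]
    - [40,8,0,0,0.7]
    - [0,0,0,0,0.7]

```text
t: 28.15
eef_pos: [634.8, 118.3, 146.5]
tcp_rot: [3.141, -0.001, 1.512]
ft_force: [-0.4, -0.6, -0.9]
opening: 0.425
grip_force: 30.0
```

Call:
carry_out:
  motion:
    - [0,0,0,0,0.7]
    - [0,0,0,0,0.7]

```text
t: 28.35
eef_pos: [634.2, 113.3, 146.7]
tcp_rot: [-3.141, 0.0, 1.508]
ft_force: [0.3, -0.4, -0.2]
opening: 0.428
grip_force: 30.0
```

```bash
python3 - <<'E'
from h import *
print(env.state()["eef_pos"]);delta(637.6,115,26,1.508)
E
```

```text
[634.18163035 113.28295987 146.65747706]
tool dx,dy 1.9 3.3 dz 120.7 turn -0.0
```

Call:
carry_out:
  motion:
    - [1,3.3,10,0,0.7]
    - [0,0,20,0,0.7]
    - [0,0,35,0,0.7]
    - [0,0,35,0,0.7]
    - [0,0,20,0,0.7]
    - [0,0,4,0,0.7]
    - [0,0,0,0,0.7]

```text
t: 29.05
eef_pos: [637.8, 114.1, 22.3]
tcp_rot: [-3.141, 0.0, 1.507]
ft_force: [-0.5, 0.7, 0.1]
opening: 0.432
grip_force: 30.0
```

Call:
carry_out:
  motion:
    - [0,0,0,0,0.42]
    - [0,0,0,0,0.42]
    - [0,0,0,0,0.42]
    - [0,0,-15,0,0.42]
    - [0,0,-40,0,0.42]
    - [0,0,-40,0,0.42]
    - [-20,-10,-40,0,0.2]
    - [-40,-20,-30,0,0]
    - [-40,-20,-20,0,0]
    - [-40,-20,0,0,0]
    - [-40,-20,0,0,0]
    - [0,0,0,0,0]

```text
t: 30.25
eef_pos: [536.3, -59.6, 207.5]
tcp_rot: [3.14, 0.001, 1.505]
ft_force: [0.7, 1.4, 0.1]
opening: 0.986
grip_force: 0.0
```

```bash
python3 - <<'E'
from h import *
s=env.state();print(s["eef_pos"],s["tcp_rot"]);w=cam("wrist");save(w,"w6");d=cam("side");save(d,"d6")
a=w["color"][:300,:,::-1];b=cv2.resize(d["color"][150:330,180:340,::-1],None,fx=3,fy=3,interpolation=cv2.INTER_CUBIC)[:300]
b=cv2.resize(d["color"][100:340,190:430,::-1],(300,300),interpolation=cv2.INTER_CUBIC)
cv2.imwrite("pics/m6.png",np.vstack([a,np.hstack([b,np.zeros((300,340,3),np.uint8)])]))
E
```

```text
[536.32414706 -59.64223572 207.53027807] [3.14043169e+00 8.75069139e-04 1.50472086e+00]
```

View pics/m6.png

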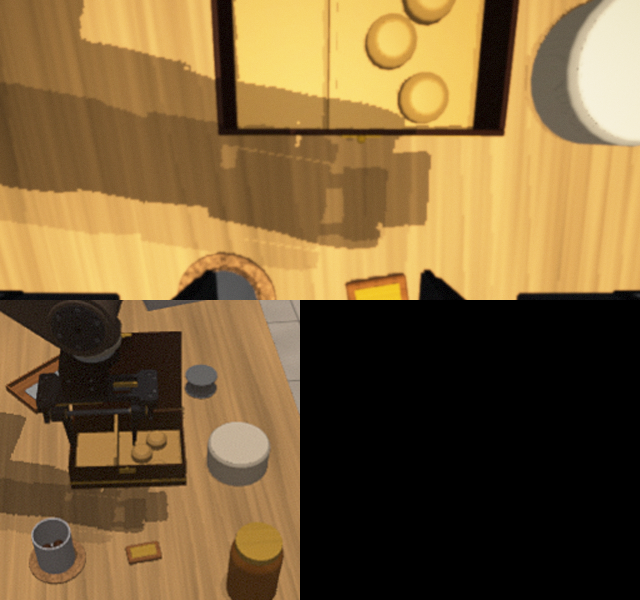

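Call:
carry_out:
  motion:
    - [-22,-12,0,0,0]
    - [-40,-20,0,0,0]
    - [-40,-20,0,0,0]
    - [-40,-20,0,0,0]
    - [-36,-15,0,0,0]
    - [0,0,0,0,0]
    - [0,0,0,0,0]
    - [0,0,0,0,0]

```text
t: 31.15
eef_pos: [441.2, -227.6, 205.9]
tcp_rot: [3.141, 0.0, 1.51]
ft_force: [-0.4, -0.1, 0.5]
opening: 0.996
grip_force: 0.0
```

```bash
python3 - <<'E'
from h import *
s=env.state();print(s["eef_pos"],s["tcp_rot"]);w=cam("wrist");save(w,"w7")
w6=load("w6");print([at(w6,p,60) for p in((220,134),(504,133))])
E
```

```text
[ 441.22028283 -227.56168633  205.93639522] [3.14126050e+00 2.83229843e-05 1.50959308e+00]
[array([466. ,  16.1,  60. ]), array([683.1,   3. ,  60. ])]
```

View pics/w7.png

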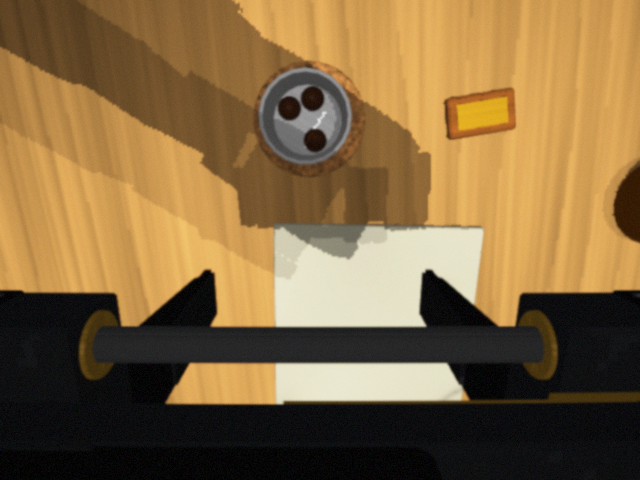

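```bash
python3 - <<'E'
from h import *
w=load("w7")
a=at(w,(304.5,116),80);print("cup",a,[at(w,p,80) for p in((257,116),(352,116),(304,67),(304,166))]);print("coaster",at(w,(308.5,118),5),at(w,(253,118),5),at(w,(362,118),5))
P=[at(w,p,10) for p in((448,98),(513,88),(517,127),(451,139))];print("plq",P,np.mean(P,0))
s,d=load("s"),load("d")
print(tri((w,(304.5,116)),(s,(276,190)),(d,(232,284))))
delta(a[0],a[1],140,1.508)
E
```

```text
cup [ 436.4 -143.8   80. ] [array([ 403.1, -141.7,   80. ]), array([ 469.7, -145.8,   80. ]), array([ 438.3, -111.7,   80. ]), array([ 433.7, -178.4,   80. ])]
coaster [ 437.6 -142.5    5. ] [ 388.4 -139.4    5. ] [ 484.9 -145.3    5. ]
plq [array([ 559.4, -133.1,   10. ]), array([ 615.5, -127.9,   10. ]), array([ 621.1, -160.8,   10. ]), array([ 562.7, -167.9,   10. ])] [ 589.675 -147.425   10.   ]
(array([ 439.3, -141.8,   85.4]), np.float64(3.5))
tool dx,dy 83.2 -9.9 dz 65.9 turn 0.1
```

Call:
carry_out:
  motion:
    - [20,-3,10,0,0]
    - [32,-4,20,0,0]
    - [31,-3,30,0,0]
    - [0,0,3,0,0]
    - [0,0,0,0,0]
    - [0,0,0,0,0]

```text
t: 31.8
eef_pos: [436.5, -145.4, 143.4]
tcp_rot: [3.14, 0.001, 1.509]
ft_force: [0.4, -0.3, -0.3]
opening: 1.002
grip_force: 0.0
```

```bash
python3 - <<'E'
from h import *
delta(436.8,-144.3,33,1.508)
E
```

```text
tool dx,dy 1.1 0.2 dz 110.4 turn 0.1
```

Call:
carry_out:
  motion:
    - [1,0,15,0,0]
    - [0,0,40,0,0]
    - [0,0,40,0,0]
    - [0,0,15,0,0]
    - [0,0,0,0,0]
    - [0,0,0,0,0]
    - [0,0,0,0,0.6]
    - [0,0,0,0,0.6]
    - [0,0,0,0,0.6]
    - [0,0,0,0,0.6]
    - [0,0,0,0,0.6]

```text
t: 32.9
eef_pos: [436.1, -144.3, 33.1]
tcp_rot: [3.14, 0.001, 1.508]
ft_force: [0.5, -0.1, 6.3]
opening: 0.684
grip_force: 30.0
```

Call:
carry_out:
  motion:
    - [0,0,-10,0,0.6]
    - [0,0,-20,0,0.6]
    - [0,0,-14,0,0.6]
    - [10,6,0,0,0.6]
    - [20,11,0,0,0.6]
    - [20,11,0,0,0.6]
    - [20,11,0,0,0.6]
    - [20,11,0,0,0.6]
    - [15,9,0,0,0.6]
    - [8,4,0,0,0.6]
    - [0,0,0,0,0.6]
    - [0,0,0,0,0.6]

```text
t: 34.1
eef_pos: [505.2, -35.3, 76.4]
tcp_rot: [-3.141, 0.0, 1.509]
ft_force: [-1.2, -1.5, -2.6]
opening: 0.683
grip_force: 30.0
```

```bash
python3 - <<'E'
from h import *
delta(506.9,-35.8,77,1.508)
E
```

```text
tool dx,dy -0.4 1.7 dz -0.6 turn 0.0
```

Call:
carry_out:
  motion:
    - [7,0.6,0,0,0.6]
    - [7,0.6,0,0,0.6]
    - [4,0,-3,0,0.6]
    - [4.5,0,-4,0,0.6]
    - [5,0,-3,0,0.6]
    - [5,0,-2.1,0,0.6]
    - [5.5,0,-1.4,0,0.6]
    - [5.6,0,-1,0,0.6]
    - [0,0,0,0,0.6]

```text
t: 35.0
eef_pos: [509.2, 8.0, 91.3]
tcp_rot: [-3.141, 0.001, 1.509]
ft_force: [-1.2, -5.4, -1.9]
opening: 0.673
grip_force: 30.0
```

```bash
python3 - <<'E'
from h import *
print(env.state()["ft_force"])
d=cam("side");s=cam("scene");a=cv2.resize(d["color"][150:330,200:360,::-1],(534,600),interpolation=cv2.INTER_CUBIC)
b=cv2.resize(s["color"][150:290,260:400,::-1],(266,266));c=np.zeros((600,266,3),np.uint8);c[:266]=b
w=cam("wrist");save(w,"w8");c[280:480]=cv2.resize(w["color"][:,:,::-1],(266,200))
cv2.imwrite("pics/m8.png",np.hstack([a,c]))
E
```

```text
[-1.1732683  -5.35578574 -1.93351515]
```

View pics/m8.png

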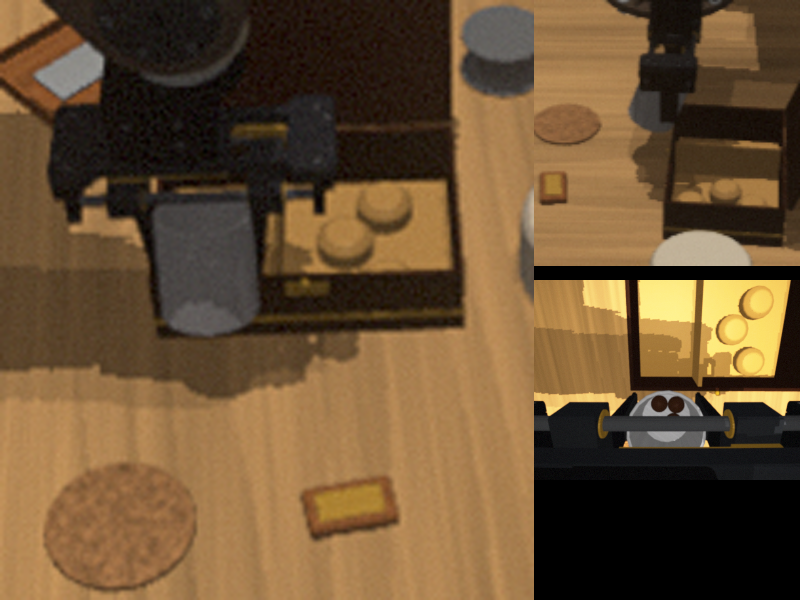

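Call:
carry_out:
  motion:
    - [5.6,0,0,0,0.6]
    - [5.6,0,0.5,0,0.6]
    - [5.4,0,1.4,0,0.6]
    - [5.4,0,2.1,0,0.6]
    - [4.8,0,2.8,0,0.6]
    - [4.8,0,3.3,0,0.6]
    - [4.5,0,2.7,0,0.6]
    - [4.5,0,2.7,0,0.6]
    - [3,0,3,0,0.6]
    - [0,0,0,0,0.6]
    - [0,0,0,0,0.6]
    - [0,0,0,0,0.6]

```text
t: 36.35
eef_pos: [513.1, 51.7, 73.4]
tcp_rot: [3.139, 0.0, 1.508]
ft_force: [1.8, -0.1, 6.1]
opening: 0.672
grip_force: 30.0
```

```bash
python3 - <<'E'
from h import *
print(env.state()["ft_force"])
d=cam("side");s=cam("scene");a=cv2.resize(d["color"][150:330,200:360,::-1],(534,600),interpolation=cv2.INTER_CUBIC)
b=cv2.resize(s["color"][150:290,260:400,::-1],(266,266));c=np.zeros((600,266,3),np.uint8);c[:266]=b
w=cam("wrist");save(w,"w9");c[280:480]=cv2.resize(w["color"][:,:,::-1],(266,200))
cv2.imwrite("pics/m9.png",np.hstack([a,c]))
E
```

```text
[ 1.78420332 -0.14641213  6.06233297]
```

View pics/m9.png

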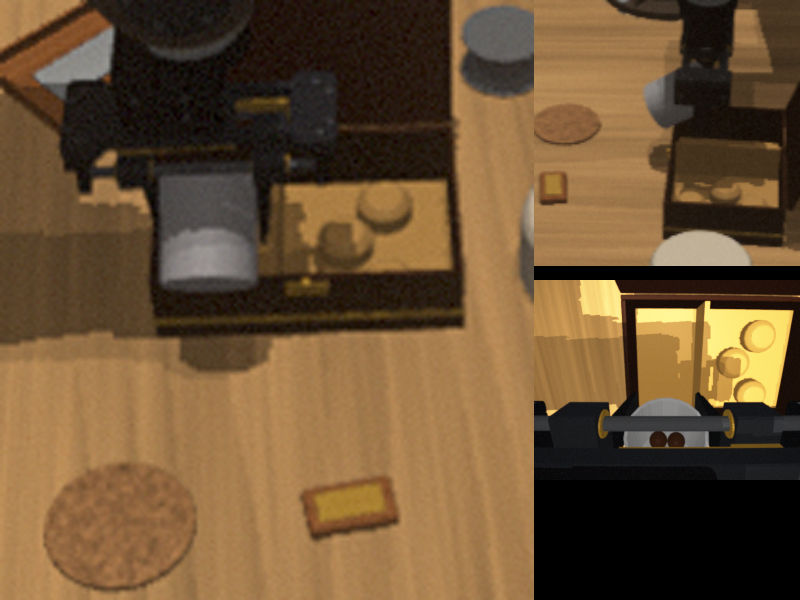

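```bash
python3 - <<'E'
from h import *
d=cam("side");s=cam("scene");save(s,"s9");save(d,"d9")
print(tri((s,(327.9,202.6)),(d,(262.3,228))))
a=cv2.resize(s["color"][165:245,300:380,::-1],(600,600),interpolation=cv2.INTER_CUBIC)
cv2.imwrite("pics/m10.png",a)
E
```

```text
(array([510.7,   0. ,  95.6]), np.float64(0.0))
```

View pics/m10.png

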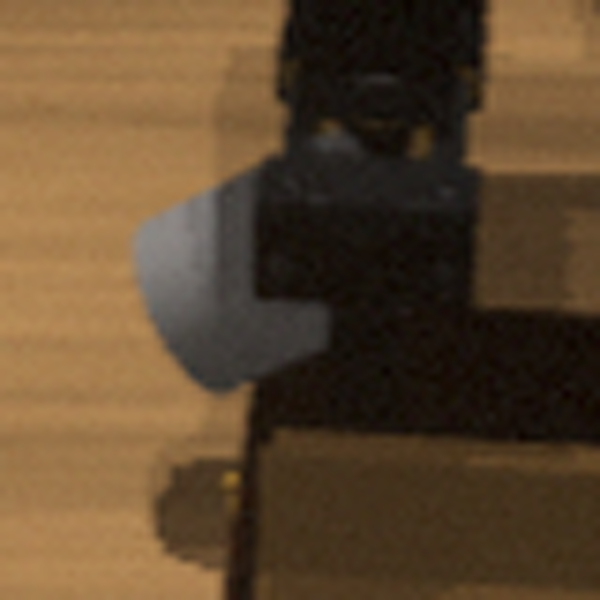

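```bash
python3 - <<'E'
from h import *
s=load("s9")
def px(p,x):
    o,d=ray(s,p);return (o+d*(x-o[0])/d[0]).round(1)
for n,p in[("lowcorner",(220,392)),("upcorner",(138,235)),("lowside",(325,347)),("upside",(268,160)),("walltop near L",(268,430))]:
    q=(300+p[0]/7.5,165+p[1]/7.5);print(n,px(q,513),px(q,530),px(q,680))
E
```

```text
lowcorner [513.    4.2  51.4] [530.    4.3  63.5] [680.    5.2 169.5]
upcorner [513.  -24.2 115.6] [530.  -23.6 126.7] [680.  -19.  224.4]
lowside [513.   40.   71.1] [530.   39.6  82.8] [680.   35.8 186.3]
upside [513.   19.  146.1] [530.   18.9 156.7] [680.   17.9 250.4]
walltop near L [513.   21.1  35.6] [530.   20.9  47.8] [680.   19.7 156. ]
```

Call:
carry_out:
  motion:
    - [0,0,-10,0,0.6]
    - [0,0,-14,0,0.6]
    - [15,0,0,0,0.6]
    - [20,0,0,0,0.6]
    - [15,0,0,0,0.6]
    - [0,0,0,0,0.6]
    - [0,0,10,0,0.6]
    - [0,0,12,0,0.6]
    - [0,0,0,0,0.6]
    - [0,0,0,0,0.6]

```text
t: 37.6
eef_pos: [515.2, 101.1, 74.0]
tcp_rot: [-3.14, 0.0, 1.507]
ft_force: [-0.1, 0.5, -2.8]
opening: 0.672
grip_force: 30.0
```

```bash
python3 - <<'E'
from h import *
s=cam("scene");save(s,"s11");w=cam("wrist")
a=cv2.resize(s["color"][160:260,300:400,::-1],(600,600),interpolation=cv2.INTER_CUBIC)
cv2.imwrite("pics/m11.png",np.hstack([a,cv2.resize(w["color"][200:440,240:400,::-1],(200,300)).repeat(2,0)[:600]]))
E
```

```text
(no output)
```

View pics/m11.png

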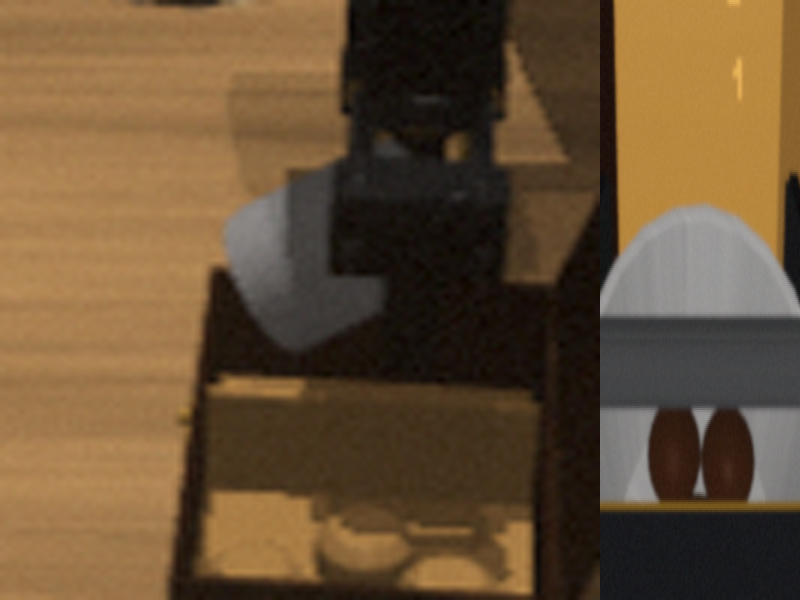

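Call:
carry_out:
  motion:
    - [-10,0,0,0,0.6]
    - [-12,0,0,0,0.6]
    - [-9,0,0,0,0.6]
    - [-6,0,-3,0,0.6]
    - [-6,0,-3.5,0,0.6]
    - [-6,0,-3.5,0,0.6]
    - [-8,0,-2,0,0.6]
    - [-8,0,-2,0,0.6]
    - [-9,0,-2,0,0.6]
    - [-5,0,0,0,0.6]
    - [0,0,0,0,0.6]
    - [0,0,0,0,0.6]

```text
t: 38.9
eef_pos: [510.4, 22.6, 90.6]
tcp_rot: [-3.141, 0.0, 1.508]
ft_force: [0.8, 1.0, -2.8]
opening: 0.673
grip_force: 30.0
```

```bash
cat >> h.py <<'E'
def cupmask(n="scene",box=(290,150,420,260)):
    c=cam(n);x0,y0,x1,y1=box;h=cv2.cvtColor(c["color"],cv2.COLOR_RGB2HSV)[y0:y1,x0:x1]
    m=((h[...,1]<70)&(h[...,2]>45)).astype(np.uint8)
    for r in range(0,m.shape[0],3): print(y0+r,"".join(".#"[v] for v in m[r,::2]))
    return c
E
python3 - <<'E'
from h import *
print(env.state()["eef_pos"],env.state()["ft_force"])
s=cupmask(box=(300,170,380,245));save(s,"s12")
E
```

```text
[510.42424727  22.62638333  90.59618128] [ 0.81268398  0.97185802 -2.78105972]
170 ........................................
173 ........................................
176 ................##......................
179 ........................................
182 ..........#.............................
185 .......####.............................
188 .....######.............................
191 ....#######.............................
194 ....#######.............................
197 ....#######.............................
200 ....############........................
203 .....###########........................
206 ......########..........................
209 ........###.............................
212 ........................................
215 ........................................
218 ........................................
221 ........................................
224 ........................................
227 ........................................
230 ........................................
233 ........................................
236 ........................................
239 ........................................
242 ........................................
```

```bash
python3 - <<'E'
from h import *
s=load("s12")
def px(p,x=511):
    o,d=ray(s,p);return (o+d*(x-o[0])/d[0]).round(1)
for p in((308,192),(318,210),(330,203),(320,181)):print(p,px(p))
a=cv2.imread("pics/s12.png")[165:245,290:370];cv2.imwrite("pics/m12.png",cv2.resize(a,(600,600),interpolation=cv2.INTER_CUBIC))
g=cv2.cvtColor(a,cv2.COLOR_BGR2GRAY)
for r in range(8,60,3): print(165+r," ".join("%3d"%v for v in g[r,4:64:2]))
E
```

```text
(308, 192) [511.  -50.4 126.8]
(318, 210) [511.  -25.3  72.4]
(330, 203) [511.    5.4  94.6]
(320, 181) [511.  -20.2 159.6]
173 132 130 130 131 132 126 130 131 131 134 131 130 130 129 128 125  84  26  27  24  21  17  21  20  21  19  24  23  38  94
176 135 133 132 132 133 134 133 130 135 131 131 131 135 132 129 115  72  37  51  67  50  18  14  20  17  34  21  26  61 103
179 121 122 116 121 122 120 121 124 121 121 120 125 121 123  85  38  32  31  33  35  35  30  30  26  32  33  33  36  72 106
182 132 130 130 131 129 130 128 128 128 129 131 126 112  72  37  37  37  33  35  35  35  28  31  35  31  31  26  31  32  64
185 132 131 133 131 133 134 128 135 133 130 124  97  65  64  18  22  27  27  30  25  21  28  29  25  33  31  35  31  27  57
188 138 142 141 139 139 140 138 135 134 128 115  94  68  62  19  21  24  22  21  23  19  21  20  21  21  18  23  20  17  48
191 143 140 141 138 141 136 133 133 129 119 112  92  67  64  20  19  22  17  22  20  19  18  14  20  16  13  19  18  16  57
194 143 143 141 142 142 140 135 129 123 118 107  87  68  68  20  22  21  21  14  18  18  21  22  17  17  15 
[... 555 characters left out ...]
  78  60  58  58  66  93 115 117 117  38  18  20  20  17  21  21  20  22  18  17
212 121 135 135 136 137 133 134 134 134 134 134 131 126 121 116 116 115 113  98  34  18  17  15  14  18  21  21  16  17  14
215  86 131 135 134 138 135 137 135 135 138 135 134 135 120 114 113 114  68  60  57  18  20  22  20  19  22  22  19  20  20
218  94 125 126 127 127 130 126 126 127 131 128 129 110 112 113 112  92  59  60  52  22  21  19  20  18  17  18  19  23  18
221 133 131 134 134 132 132 133 133 132 133 135 125 115 114 118 114  69  62  59  48  22  18  20  26  22  21  19  19  21  19
224 120 122 119 120 123 123 123 122 119 107 105 106 108 106 112  89  59  61  61  35  32  49  61  61  59  60  61  54  58  59
```

Call:
carry_out:
  motion:
    - [0,0,-10,0,0.6]
    - [20,0,0,0,0.6]
    - [25,0,0,0,0.6]
    - [25,0,0,0,0.6]
    - [10,0,0,0,0.6]
    - [0,0,10,0,0.6]
    - [0,0,10,0,0.6]
    - [0,0,8,0,0.6]
    - [0,0,0,0,0.6]
    - [0,0,0,0,0.6]
    - [0,0,0,0,0.6]

```text
t: 40.05
eef_pos: [515.6, 102.2, 72.8]
tcp_rot: [3.141, 0.0, 1.508]
ft_force: [0.2, 0.0, -2.4]
opening: 0.675
grip_force: 30.0
```

```bash
python3 - <<'E'
from h import *
print(env.state()["eef_pos"])
s=cam("scene");save(s,"s13")
g=cv2.cvtColor(s["color"],cv2.COLOR_RGB2GRAY)
for r in range(195,232,2): print(r," ".join("%3d"%v for v in g[r,330:374:2]))
w=cam("wrist")
h=cv2.cvtColor(w["color"],cv2.COLOR_RGB2GRAY)
E
```

```text
[515.63982652 102.16949129  72.8172387 ]
195 138 140 138 139 137 134 135 136 117  62  69  66  70  22  22  21  17  20  16  20  25  18
197 131 133 133 127 128 135 135 129 112  71  71  64  68  22  19  16  20  16  16  17  13  19
199 134 135 134 133 135 134 133 130 117  86  68  66  63  17  14  19  20  16  15  15  17  14
201 142 139 140 141 133 129 128 124 113  85  64  67  55  17  29  25  13  18  19  21  17  17
203 136 133 131 137 125 122 117 116 110  82  61  66  58  20  24  18  10  14  21  12  18  19
205 138 143 118  39  61 112 105 105  98  74  66  63  52  18  24  18  22  16   8  15  12  15
207 135 134 101  29  23 105  97  93  88  76  64  60  62  55  59  58  57  37  16  14  18  19
209 137 135 102  25  23  60  90  87  81  72  60  64  61  54  57  60  60  36  14  17  19  17
211 134 129  77  25  22  22  81  74  69  67  62  60  60  60  57  59  57  32  18  18  15  16
213 132 129  47  25  27  25  36  68  65  61  59  59  59  54  60  49  27  18  14  24  18  16
215 131 131  35  25  28  23  22  50  58  62  54  58  57  44  26  26  22  16  15  18  13  15
217 126 117  33  24  20  23  22  25  48  56  58  44  25  21  22  21  20  19  15  16  14  14
219 136 113  29  25  22  24  26  22  19  26  27  19  17  18  22  22  20  20  18  18  16  18
221 134 106  26  25  22  21  25  14  24  20  20  23  23  21  24  19  19  19  16  17  19  17
223 119  93  30  54 124 120 107 103 103 101  80  53  54  49  44  46  32  32  20  24  21  21
225 128  74  57  96 110 114 113 127 128 125 105  71  74  62  58  61  58  64  59  60  60  60
227 122  61  46  56  56  55  55  51  52  53  57  58  57  53  56  53  55  52  52  54  56  58
229  98  34  40  53  56  55  57  56  56  55  54  56  55  54  54  51  55  53  50  53  50  53
231 118  35  43  57  58  57  57  55  57  59  55  56  52  57  52  56  52  52  53  52  47  55
```

Call:
carry_out:
  motion:
    - [-12,-2,1.5,0,0.6]
    - [-14,0,0,0,0.6]
    - [-6,0,0,0,0.6]
    - [-3,0,0,0,0.6]
    - [-3,0,0,0,0.6]
    - [-3,0,-1,0,0.6]
    - [-3,0,-2,0,0.6]
    - [0,0,0,0,0.6]

```text
t: 40.95
eef_pos: [510.9, 59.3, 75.1]
tcp_rot: [3.141, -0.001, 1.508]
ft_force: [-2.1, 8.4, 8.3]
opening: 0.672
grip_force: 30.0
```

```bash
python3 - <<'E'
from h import *
print(env.state()["eef_pos"],env.state()["ft_force"])
s=cam("scene");save(s,"s14")
g=cv2.cvtColor(s["color"],cv2.COLOR_RGB2GRAY)
for r in range(178,232,3): print(r," ".join("%3d"%v for v in g[r,314:364:2]))
E
```

```text
[510.85743017  59.28946968  75.06383188] [-2.08983229  8.35982191  8.31382846]
178 127 127 124 125 127 129 127 130 120 107 108 108 108  92  27  22  18  21  19  18  22  16  17  16  20
181 122 121 118 118 116 116 112 112 108  97  96  97  98  81  25  24  58  67  15  21  20  17  47  39  18
184 133 135 130 130 131 127 130 129 120 110 110 108  96  58  30  32  45  40  43  25  17  16  59  42  31
187 134 133 132 128 131 130 131 131 115 112 109 102  32  34  27  34  33  32  26  30  25  29  32  33  26
190 137 134 137 133 136 134 135 130 121  88  66  59  29  33  34  37  36  29  31  29  34  30  43  31  36
193 137 135 136 131 131 132 131 116 111  62  64  54  20  22  25  23  21  19  20  20  20  19  18  17  15
196 136 136 136 132 132 131 126 109 108  65  68  53  19  22  15  23  16  15  15  16  18  17  16  15   9
199 136 134 134 133 132 126 124 115 105  65  63  52  20  32  24  18  19  20  18  16  21  15  19  19  24
202 136 136 136 137 127 122 119 102  95  63  65  53  19  28  22  16  23  11  22  12  16  20  17  22  18
205 141 142 141 141 133 107 101  98  91  64  63  64  60  62  61  61  47  18  17  19  18  17  34  39  31
208 139 136 137 135 135  97  92  86  77  66  59  64  60  61  58  61  47  23  19  18  14  16  20  17  21
211 131 133 132 136 135 130  84  68  69  68  62  60  59  60  56  59  44  20  15  13  17  16  20  18  23
214 132 134 133 133 132 133 132 104  63  59  56  58  57  56  38  24  22  20  15  17  18  20  19  18  18
217 126 129 127 126 127 127 128 124 123  79  54  54  32  23  23  22  17  20  16  22  25  21  22  18  19
220 138 140 141 139 139 138 139 139 121  92  23  25  20  22  21  22  17  22  19  17  13  20  19  20  21
223 118 120 119 122 118 116 117 114 102  80  26  42  59  59  61  57  57  54  54  55  53  47  40  42  32
226 124 124 124 127 123 113 109  94  66  50  43  55  59  55  54  57  53  58  55  58  55  60  56  57  60
229 130 128 126 125 119 106  57  56  93  32  41  59  52  54  52  49  56  53  52  52  50  55  49  52  53
```

Call:
carry_out:
  motion:
    - [-3,0,-1,0,0.6]
    - [-3,0,-1.5,0,0.6]
    - [-3,0,-1.5,0,0.6]
    - [-3,0,-1.5,0,0.6]
    - [-3,0,-1.5,0,0.6]
    - [-3,0,-1.5,0,0.6]
    - [-3,0,-1.5,0,0.6]
    - [-3,0,-1,0,0.6]
    - [0,0,0,0,0.6]

```text
t: 41.9
eef_pos: [509.4, 34.5, 85.4]
tcp_rot: [3.141, 0.0, 1.508]
ft_force: [-1.1, 2.4, 2.4]
opening: 0.673
grip_force: 30.0
```

```bash
python3 - <<'E'
from h import *
print(env.state()["eef_pos"],env.state()["ft_force"])
s=cam("scene");save(s,"s14")
g=cv2.cvtColor(s["color"],cv2.COLOR_RGB2GRAY)
for r in range(178,232,3): print(r," ".join("%3d"%v for v in g[r,304:354:2]))
E
```

```text
[509.38346067  34.45105588  85.39997686] [-1.05079354  2.39875209  2.35178126]
178 128 125 123 130 125 124 127 126 126 122 126 110 109  86  30  54 101  97  17  15  14  18  40  38  21
181 124 124 121 121 123 122 118 119 115 117 119  94  38  35  31  33  32  33  34  34  30  28  37  34  32
184 133 133 133 130 132 131 131 130 132 127 121  88  33  33  30  31  35  35  30  25  32  32  34  30  26
187 137 138 136 132 135 134 133 132 132 132 130  63  24  20  28  26  23  23  26  26  23  27  29  27  28
190 143 141 141 138 136 134 135 134 133 133  82  44  24  22  20  19  19  21  22  21  19  19  22  17  18
193 138 137 137 136 135 133 133 132 132  89  64  48  20  21  16  23  19  17  14  18  16  14  20  17  14
196 137 134 137 133 139 135 137 132  97  63  61  45  24  24  20  18  19  13  16  20  19  20  16  20  31
199 136 133 137 134 136 133 132 100  89  62  62  52  25  28  20  20  21  18  21  14  22  12  14  16  18
202 140 135 133 136 138 137 109  96  87  63  61  70  60  63  62  61  46  15  17  18  19  33  62  59  59
205 141 140 141 140 139 140 111  98  81  64  65  67  62  59  61  61  51  17  18  18  16  27  31  36  38
208 142 146 143 140 140 138 134  94  87  68  69  66  62  63  60  59  50  22  16  17  16  22  16  17  17
211 131 131 131 133 130 133 131 132  92  69  67  63  62  59  57  56  43  14  18  18  19  19  20  16  20
214 136 135 137 137 133 133 134 131 129 116  69  60  63  58  58  56  43  14  15  15  18  17  23  21  17
217 125 126 125 127 129 128 129 129 131 111 111 108  96  69  55  42  24  18  16  18  19  18  17  18  22
220 139 139 140 140 138 139 135 138 137 120 120 121 121  65  49  20  22  22  18  20  19  18  18  18  22
223 121 121 118 120 121 121 123 122 111 100 103 101  82  57  42  25  42  58  54  55  53  59  54  55  55
226 122 125 124 122 122 127 124 111 110  94  70  56  61  60  39  44  55  55  53  50  53  53  55  55  53
229 122 124 125 125 127 128 126 110  63  60  59  58  62  72  21  34  58  53  52  57  53  54  53  53  52
```

Call:
carry_out:
  motion:
    - [-3,0,-0.5,0,0.6]
    - [-3,0,-0.8,0,0.6]
    - [-3,0,-0.8,0,0.6]
    - [-3,0,-0.8,0,0.6]
    - [-3,0,-0.5,0,0.6]
    - [-3,0,-0.5,0,0.6]
    - [-3,0,-0.5,0,0.6]
    - [-3,0,0,0,0.6]
    - [-3,0,0,0,0.6]
    - [0,0,0,0,0.6]

```text
t: 42.95
eef_pos: [507.5, 7.4, 89.5]
tcp_rot: [-3.141, 0.0, 1.508]
ft_force: [-0.2, 0.4, -1.8]
opening: 0.673
grip_force: 30.0
```

```bash
python3 - <<'E'
from h import *
print(env.state()["eef_pos"],env.state()["ft_force"])
s=cam("scene");save(s,"s14")
g=cv2.cvtColor(s["color"],cv2.COLOR_RGB2GRAY)
for r in range(178,232,3): print(r," ".join("%3d"%v for v in g[r,292:342:2]))
E
```

```text
[507.51375255   7.44216706  89.53960823] [-0.19548267  0.38689697 -1.83093422]
178 125 125 125 129 129 128 127 128 126 129 128 126 112  68  35  36  45  52  46  25  24  29  18  42  27
181 123 128 124 123 126 123 126 126 125 120 125 112  34  32  41  34  33  32  31  32  33  35  32  30  33
184 136 134 132 132 133 133 135 133 131 130 128 106  33  29  29  35  35  33  28  35  29  29  38  29  36
187 139 138 132 137 137 138 138 132 137 131 133 103  20  19  25  22  23  22  21  25  22  22  24  20  19
190 147 142 141 144 144 142 140 142 139 137 131  52  24  18  22  21  14  19  19  15  18  17  13  23  20
193 140 139 142 143 140 141 136 140 135 138  68  55  24  33  26  16  19  19  16  16  22  19  16  15  27
196 135 137 140 139 136 135 141 136 139 100  60  53  18  23  21  19  21  17  20  23  21  18  13  15  22
199 140 140 136 136 136 139 135 137 103  84  62  62  69  61  61  59  57  29  14  18  18  17  45  53  55
202 140 143 141 138 138 137 140 125  85  75  62  63  66  63  60  62  60  30  21  17  17  21  54  60  61
205 141 141 141 139 143 141 141 128  92  73  66  69  67  63  61  62  59  28  17  20  21  22  20  23  23
208 142 148 145 146 147 148 143 144 118  87  66  69  63  61  60  57  61  33  20  22  18  15  23  13  18
211 106 127 132 131 134 132 134 128 130 120  75  66  63  61  58  61  59  33  17  18  18  17  21  22  19
214  96 102 139 135 135 137 137 140 134 135 133 131  75  62  62  59  58  47  35  33  28  20  14  18  20
217 106  94 129 128 129 125 128 125 126 125 122 110 109 113 105  64  62  59  60  56  53  21  19  24  16
220  78 135 137 133 138 139 137 135 139 139 117 120 116 121 119  62  65  68  65  67  52  22  24  23  21
223 121 120 122 118 119 120 125 121 121 113 104 106 104 101  57  56  57  53  53  54  41  21  44  61  59
226 126 121 123 123 124 126 125 124 120 107 108  75  65  57  59  59  57  59  59  59  39  38  56  50  56
229 130 125 123 127 126 124 129 128 118  88  59  59  62  56  61  60  57  60  60  54  24  42  59  53  54
```

Call:
carry_out:
  motion:
    - [-15,0,-2,0,0.6]
    - [-25,0,0,0,0.6]
    - [-25,0,0,0,0.6]
    - [-12,0,0,0,0.6]
    - [0,0,15,0,0.6]
    - [0,0,20,0,0.6]
    - [0,0,10,0,0.6]
    - [0,0,0,0,0.6]
    - [0,0,0,0,0.6]

```text
t: 43.9
eef_pos: [502.9, -69.0, 46.9]
tcp_rot: [-3.142, 0.0, 1.508]
ft_force: [-0.1, -0.3, -2.1]
opening: 0.677
grip_force: 30.0
```

Call:
carry_out:
  motion:
    - [0,0,3,0,0.6]
    - [0,0,3,0,0.6]
    - [0,0,0,0,0.6]

```text
t: 44.2
eef_pos: [502.7, -69.0, 40.6]
tcp_rot: [3.142, 0.0, 1.508]
ft_force: [-1.4, 0.3, -1.7]
opening: 0.671
grip_force: 30.0
```

Call:
carry_out:
  motion:
    - [0,0,2,0,0.6]
    - [0,0,2,0,0.6]
    - [0,0,0,0,0.6]

```text
t: 44.5
eef_pos: [502.6, -69.0, 36.4]
tcp_rot: [-3.141, 0.0, 1.508]
ft_force: [-0.1, 1.0, -1.6]
opening: 0.674
grip_force: 30.0
```

Call:
carry_out:
  motion:
    - [0,0,2,0,0.6]
    - [0,0,2,0,0.6]
    - [0,0,0,0,0.6]

```text
t: 44.8
eef_pos: [502.6, -69.0, 32.4]
tcp_rot: [-3.141, 0.0, 1.508]
ft_force: [-0.4, 0.2, -2.2]
opening: 0.674
grip_force: 30.0
```

Call:
carry_out:
  motion:
    - [0,0,2,0,0.6]
    - [0,0,0,0,0.6]

```text
t: 45.0
eef_pos: [502.7, -69.0, 30.4]
tcp_rot: [-3.141, 0.0, 1.508]
ft_force: [-0.2, 0.9, -1.5]
opening: 0.671
grip_force: 30.0
```

Call:
carry_out:
  motion:
    - [0,0,2,0,0.6]
    - [0,0,2,0,0.6]
    - [0,0,0,0,0.6]

```text
t: 45.3
eef_pos: [502.9, -69.1, 27.4]
tcp_rot: [3.141, 0.0, 1.508]
ft_force: [-2.4, 1.4, 14.5]
opening: 0.674
grip_force: 30.0
```

```bash
python3 - <<'E'
from h import *
print(env.state()["eef_pos"],env.state()["ft_force"])
s=cam("scene");save(s,"s15")
g=cv2.cvtColor(s["color"],cv2.COLOR_RGB2GRAY)
print("cols 270..")
for r in range(186,246,3): print(r," ".join("%3d"%v for v in g[r,270:326:2]))
E
```

```text
[502.93584267 -69.06607024  27.44982392] [-2.35949762  1.44568569 14.4552656 ]
cols 270..
186 138 138 139 139 136 141 136 137 139 134  73  21  21  19  18  12  22  19  20  15  18  24  38  16 100 116 119 117
189 148 149 142 145 146 145 148 145 147 144  79  21  25  18  24  33  27  27  16  22  24  32  31  43 122 117 120 117
192 150 151 146 147 150 147 148 147 146 142  48  25  22  22  25  22  28  22  17  25  26  40  41  49  65  69  76  74
195 148 148 146 150 148 146 145 148 145 133  30  29  77 138 108  21  22  21  31  26  24  35  58  65  64  64  66  66
198 140 144 138 139 142 138 142 140 120  76  33  37  51  53  58  54  49  21  30  31  26  39  58  61  63  61  60  63
201 143 139 142 144 141 145 144  58  32  31  40  37  35  32  38  35  34  34  32  35  34  31  51  67  65  65  65  66
204 147 145 134 134 128 135 125  35  42  35  37  48  32  37  33  38  33  33  33  36  35  26  46  68  67  64  67  68
207 114 111 110 110 113 112 100  27  27  22  25  24  26  27  21  21  26  27  22  25  23  26  49  68  64  61  61  63
210 112 102 112 120 103 103 106  22  24  17  21  23  16  18  19  23  20  22  18  1
[... 609 characters left out ...]
  60
228 133 131 132 131 134  75  71  71  68  65  63  63  61  47  22  23  22  21  63  59  61  58  58  60  60  68  62  58
231 137 138 135 133 132  65  66  66  62  63  62  63  64  46  20  24  24  19  55  60  62  59  62  60  59  62  56  59
234 130 127 128 128 126 121  69  64  62  59  62  59  62  66  68  67  69  66  63  64  66  67  69  69  75  69  66  64
237 142 140 138 140 140 141  91  82  84  78  63  65  66  66  66  65  67  67  65  64  62  66  67  80  66  67  66  75
240 117 109 116 125 145 144 141 117  86  92  68  65  68  68  65  71  69  69  68  68  66  65  71  86  87  86  87  89
243 134 134 102  70 136 135 136 138 138 127  68  66  63  63  62  64  64  62  62  63  67  66  77  83  85  84  84  86
```

Call:
carry_out:
  motion:
    - [0,0,-0.5,0,0.5]
    - [0,0,0,0,0.25]
    - [0,0,0,0,0.1]
    - [0,0,0,0,0]
    - [0,0,0,0,0]
    - [0,0,0,0,0]
    - [0,0,-20,0,0]
    - [0,0,-40,0,0]
    - [0,0,-40,0,0]
    - [-30,0,-40,0,0]
    - [-40,0,0,0,0]
    - [-20,0,0,0,0]

```text
t: 46.55
eef_pos: [497.4, -161.0, 168.6]
tcp_rot: [3.139, 0.002, 1.508]
ft_force: [-0.4, 0.3, -1.1]
opening: 0.999
grip_force: 0.0
```

```bash
cat >> h.py <<'E'
def cupfind(z=75):
    s=env.state();w=cam("wrist");save(w,"c%d"%(10*s["t"]))
    g=cv2.medianBlur(cv2.cvtColor(w["color"],cv2.COLOR_RGB2GRAY),5)[:290]
    h=cv2.cvtColor(w["color"],cv2.COLOR_RGB2HSV)[:290]
    m=((h[...,1]<60)&(h[...,2]>50)).astype(np.uint8)
    n,l,st,ce=cv2.connectedComponentsWithStats(cv2.morphologyEx(m,cv2.MORPH_OPEN,np.ones((3,3))))
    print("tcp",s["eef_pos"].round(1),s["tcp_rot"][2].round(4))
    for i in range(1,n):
        if st[i,4]>300:
            pts=np.argwhere(l==i)[:,::-1].astype(np.int32);c,r=cv2.minEnclosingCircle(pts)
            print("blob",st[i].tolist(),"circ",np.round(c),round(r,1),"->",at(w,c,z),"edge",at(w,(c[0]+r,c[1]),z))
    C=cv2.HoughCircles(g,cv2.HOUGH_GRADIENT,1.5,60,param1=80,param2=40,minRadius=25,maxRadius=80)
    if C is not None:
        for x,y,r in C[0][:4]: print("hough",x.round(),y.round(),r.round(1),at(w,(x,y),z),at(w,(x+r,y),z))
E
python3 - <<'E'
from h import *
cupfind()
E
```

```text
tcp [ 497.4 -161.   168.6] 1.5077
blob [274, 103, 103, 105, 7072] circ [324. 155.] 52.5 -> [ 504.9 -103.4   75. ] edge [ 538.4 -105.5   75. ]
hough 326.0 157.0 49.2 [ 506.1 -104.6   75. ] [ 537.5 -106.5   75. ]
hough 248.0 200.0 60.7 [ 453.3 -129.4   75. ] [ 493.1 -131.9   75. ]
```

```bash
python3 - <<'E'
from h import *
import glob
f=sorted(glob.glob("pics/c*.png"))[-1];a=cv2.imread(f)[95:215,265:390]
g=cv2.cvtColor(a,cv2.COLOR_BGR2GRAY);m=(g<60).astype(np.uint8);n,l,st,ce=cv2.connectedComponentsWithStats(m);print([(x.tolist()) for x in st[1:] if x[4]>40])
delta(505.5,-104,110,1.508)
E
```

```text
[[40, 41, 51, 49, 1440]]
tool dx,dy 59.0 4.5 dz 57.8 turn -0.1
```

Call:
carry_out:
  motion:
    - [18,2,0,0,0]
    - [25,2,0,0,0]
    - [14,0.3,10,0,0]
    - [0,0,20,0,0]
    - [0,0,20,0,0]
    - [0,0,10,0,0]
    - [0,0,0,0,0]
    - [0,0,0,0,0]

```text
t: 47.4
eef_pos: [505.1, -102.2, 107.2]
tcp_rot: [-3.141, 0.0, 1.508]
ft_force: [-0.9, -0.1, 0.8]
opening: 0.998
grip_force: 0.0
```

```bash
python3 - <<'E'
from h import *
delta(505.5,-104,66,1.508)
E
```

```text
tool dx,dy -1.7 0.5 dz 41.2 turn 0.0
```

Call:
carry_out:
  motion:
    - [-1.7,0.5,15,0,0]
    - [0,0,20,0,0]
    - [0,0,6,0,0]
    - [0,0,0,0,0.4]
    - [0,0,0,0,0.6]
    - [0,0,0,0,0.6]
    - [0,0,0,0,0.6]
    - [0,0,0,0,0.6]
    - [0,0,-10,0,0.6]
    - [0,0,-20,0,0.6]
    - [0,0,-19,0,0.6]
    - [0,0,0,0,0.6]

```text
t: 48.6
eef_pos: [506.3, -104.2, 117.4]
tcp_rot: [3.138, 0.001, 1.508]
ft_force: [-0.2, -0.6, -3.2]
opening: 0.682
grip_force: 29.7
```

Call:
carry_out:
  motion:
    - [10,-1,0,0,0.6]
    - [18,-1,0,0,0.6]
    - [18,-1,0,0,0.6]
    - [13,0,0,0,0.6]
    - [8,0,0,0,0.6]
    - [0,0,0,0,0.6]
    - [0,0,0,0,0.6]

```text
t: 49.3
eef_pos: [506.6, -37.0, 114.9]
tcp_rot: [-3.141, 0.0, 1.509]
ft_force: [-1.4, 0.6, -2.3]
opening: 0.683
grip_force: 29.7
```

```bash
python3 - <<'E'
from h import *
delta(506.9,-35,115,1.508)
s=cam("scene");save(s,"s16");g=cv2.cvtColor(s["color"],cv2.COLOR_RGB2GRAY)
for r in range(175,232,3): print(r," ".join("%3d"%v for v in g[r,284:330:2]))
E
```

```text
tool dx,dy 2.0 0.2 dz -0.1 turn 0.0
175 128 126 129 127 128 130  32  27  27  27  28  23  21  27  19  24  25  23  27  30  24  17 106
178 125 129 129 126 127 127  22  25  21  18  21  21  24  18  22  21  22  26  20  22  22  26 107
181 127 125 125 125 129 123  45  18  20  13  22  21  19  19  16  21  19  17  21  13  15  31  53
184 134 136 134 136 135 134  72  25  25  20  20  23  18  21  21  16  21  20  25  27  16  49  60
187 138 140 141 141 138 139  96  19  29  19  21  22  19  22  12  21  18  16  23  16  17  50  58
190 147 146 148 146 145 146 147 145 144  80  55  65  27  20  15  20  22  49  55  54  51  66  58
193 145 146 142 143 144 144 141 143 131  69  63  60  32  17  19  21  22  55  59  58  56  61  61
196 142 138 141 139 143 136 137 136 130  60  64  63  32  21  18  24  20  52  60  58  65  63  63
199 146 144 144 141 138 140 138 140 129  59  60  62  40  22  18  21  16  58  70  59  57  57  65
202 139 138 139 138 139 140 138 137 123  59  60  64  37  23  21  22  20  54  63  62  60  58  61
205 121 140 145 143 144 140 142 141 123  60  59  60  50  31  26  28  25  52  63  63  60  61  68
208 110 110 101 116 141 148 147 149 126  57  63  62  58  62  61  65  60  60  62  57  57  57  63
211 104 108 102  97 104 129 132 134 110  62  62  62  62  56  61  61  64  63  60  56  58  63  60
214 106 106 106 105  95 105 140 132 110  60  62  61  61  58  61  60  61  58  63  58  59  59  63
217 103 106 107 108 106  93 128 107 109  70  60  63  65  56  60  60  61  60  57  58  60  58  59
220 107 106 109  91  79 135 118 119 122 120 107  68  62  65  60  62  61  55  58  59  62  64  65
223  96  71  77 116 122 110 102 106 101 106 104  58  59  55  59  57  58  58  58  57  54  56  56
226 123 126 123 121 115 105 107 109 108  64  58  61  61  54  62  59  58  60  62  60  59  60  57
229 130 130 128 129 122 112 110 113 101  60  59  63  61  57  57  61  57  58  56  61  55  57  59
```

Call:
carry_out:
  motion:
    - [8,0,0,0,0.6]
    - [9,0,0,0,0.6]
    - [5,0,-2.8,0,0.6]
    - [5.1,0,-2.2,0,0.6]
    - [5.2,0,-1.6,0,0.6]
    - [5.5,0,-1.2,0,0.6]
    - [5.5,0,-0.8,0,0.6]
    - [5.6,0,-0.5,0,0.6]
    - [5.6,0,0.2,0,0.6]
    - [5.6,0,0.6,0,0.6]
    - [5.5,0,1.1,0,0.6]
    - [0,0,0,0,0.6]

```text
t: 50.55
eef_pos: [510.5, 29.1, 122.7]
tcp_rot: [-3.142, 0.0, 1.509]
ft_force: [-2.7, -1.6, 1.8]
opening: 0.675
grip_force: 30.0
```

```bash
python3 - <<'E'
from h import *
print(env.state()["eef_pos"],env.state()["ft_force"])
s=cam("scene");save(s,"s17");g=cv2.cvtColor(s["color"],cv2.COLOR_RGB2GRAY)
for r in range(175,232,3): print(r," ".join("%3d"%v for v in g[r,300:350:2]))
E
```

```text
[510.48085985  29.11029656 122.69586234] [-2.70819838 -1.61123577  1.84582861]
175 128 130 125 127 125 126 122 125 122 126 125 122  68  19  24  25  21  22  23  16  21  19  20  18  19
178 127 126 127 124 130 125 127 127 128 125 126 126  69  17  20  19  17  19  12  16  16  20  18  14  16
181 126 123 125 121 125 125 122 121 119 118 115 118  83  27  27  15  20  19  13  14  18  15  13  17  14
184 129 132 132 130 135 133 133 129 130 130 131 130  90  18  24  19  20  16  15  13  18  22  14  18  18
187 135 136 137 135 135 135 135 133 132 133 131 134 107  57  57  56  52  38  17  20  18  13  16  22  21
190 141 141 141 141 139 142 138 136 135 133 136  80  61  64  64  61  65  59  16  20  19  16  23  64  61
193 140 140 137 138 138 134 135 134 135 127  86  62  68  60  64  63  64  52  13  20  16  10  32  62  61
196 136 134 136 138 138 134 134 138 117  99  87  63  65  73  67  62  61  51  13  17  19  14  34  59  64
199 139 136 132 134 134 138 131 115 102  98  83  63  67  69  63  62  60  48  16  18  18  22  32  64  68
202 137 140 134 135 135 132 118 113 110  91  79  71  69  65  64  59  61  47  23  14  
[... 254 characters left out ...]
 131 129  88  80  69  60  66  61  59  58  56  59  53  25  22  22  23  17  20
214 134 136 135 135 135 133 132 133 129  96  63  61  60  57  58  56  56  39  21  19  19  20  23  19  19
217 126 128 125 127 125 123 126 129 129 126 112  92  63  57  56  59  53  19  22  23  18  20  14  21  19
220 135 138 136 136 136 135 137 138 138 137 120 119 121 121 104  65  49  21  23  21  17  21  21  20  19
223 118 122 118 123 120 118 118 119 119 112 102 105 101  99  59  55  41  22  42  63  56  61  54  54  55
226 121 124 123 124 119 125 124 117 105  92  68  66  60  57  60  59  39  39  53  47  54  57  56  54  54
229 127 124 125 123 126 129 124 106  66  61  62  57  57  57  57  67  25  37  53  53  53  52  49  51  55
```

Call:
carry_out:
  motion:
    - [5.2,0,1.6,0,0.6]
    - [5.2,0,2,0,0.6]
    - [5.1,0,2.5,0,0.6]
    - [4.7,0,3,0,0.6]
    - [4.5,0,3.3,0,0.6]
    - [4.3,0,3.7,0,0.6]
    - [3.7,0,4,0,0.6]
    - [3.6,0,4.3,0,0.6]
    - [0,0,0,0,0.6]

```text
t: 51.5
eef_pos: [514.1, 65.5, 98.4]
tcp_rot: [3.139, -0.001, 1.508]
ft_force: [-0.4, 1.1, 6.5]
opening: 0.675
grip_force: 30.0
```

```bash
python3 - <<'E'
from h import *
print(env.state()["eef_pos"],env.state()["ft_force"])
s=cam("scene");save(s,"s18");g=cv2.cvtColor(s["color"],cv2.COLOR_RGB2GRAY)
for r in range(175,232,3): print(r," ".join("%3d"%v for v in g[r,308:368:2]))
E
```

```text
[514.11946686  65.48182647  98.417621  ] [-0.42419695  1.07076315  6.51365301]
175 128 122 125 124 123 122 124 127 126 123 122 120 106 104 104 102 104 102  27  33  77 101  15  16  16  12  34  72  31  29
178 128 127 124 131 126 128 126 129 126 128 125 126 115 109 108 106  82  32  32  32  34  31  30  30  31  29  33  28  30  32
181 127 127 123 120 122 118 113 118 112 116 117 115  98  99  97  97  56  28  34  31  37  28  28  31  30  28  33  25  30  39
184 131 131 131 131 127 130 130 129 130 129 130 127 114 112 110 108  45  28  24  19  19  23  18  17  17  21  23  18  23  21
187 134 133 136 134 135 133 135 133 130 130 130 128 124 110 112 111  26  15  22  20  13  19  17  16  14  14  17  12  22  10
190 140 141 139 139 138 138 132 134 136 134 132 135 126 104  70  67  31  22  23  16  15  17  15  17  12  15  16   7  18  12
193 136 136 133 135 134 133 132 140 144 144 149 140 128 105  71  68  22  23  20  18  16  22  17  10  15  16  16   5  16  27
196 136 135 135 134 134 133 133 147 145 145 145 134 125  71  72  72  56  35  28  27  22  21  16  20  15  15  16  17  13  26
199 135 137 134 134 132 135 1
[... 634 characters left out ...]
  60  59  58  57  57  57  54  39  28  22  19  18  15  21  15   8  16  19  17  13
217 129 128 128 126 129 131 129 130 129 125 108 118 106  23  22  23  23  20  22  22  17  19  16  20  23  19  15  20  18  19
220 138 139 139 138 141 137 136 139 137 141 139 142  92  16  20  15  23  20  22  18  24  19  18  17  17  27  23  16  17  17
223 120 121 122 120 120 122 122 120 121 113 106 108  78  33  45  86  58  57  54  57  55  54  53  52  48  43  40  33  30  26
226 122 126 126 125 128 127 124 125 111 106  75  71  57  42  56  59  54  57  53  52  56  55  52  57  57  57  58  56  61  59
229 126 126 126 122 127 122 124 115 109  58  59  94  35  44  57  55  52  55  52  55  51  57  53  53  54  53  53  56  50  51
```

Call:
carry_out:
  motion:
    - [1.5,0,2.3,0,0.6]
    - [1.5,0,2.4,0,0.6]
    - [2.5,0,2.5,0,0.6]
    - [2.5,0,2.5,0,0.6]
    - [2.5,0,2.5,0,0.6]
    - [2,0,2.5,0,0.6]
    - [1,0,2.8,0,0.6]
    - [1,0,2.8,0,0.6]
    - [0.6,0,2.5,0,0.6]
    - [0,0,0,0,0.6]
    - [0,0,0,0,0.6]
    - [0,0,0,0,0.6]

```text
t: 52.75
eef_pos: [514.5, 80.7, 75.4]
tcp_rot: [3.14, -0.001, 1.508]
ft_force: [1.4, 7.1, 5.9]
opening: 0.675
grip_force: 30.0
```

```bash
python3 - <<'E'
from h import *
print(env.state()["eef_pos"],env.state()["ft_force"])
s=cam("scene");save(s,"s19");g=cv2.cvtColor(s["color"],cv2.COLOR_RGB2GRAY)
for r in range(175,232,3): print(r," ".join("%3d"%v for v in g[r,308:368:2]))
w=cam("wrist");save(w,"w19");d=cam("side");save(d,"d19")
E
```

```text
[514.53815518  80.66434504  75.39008779] [1.39293931 7.08592387 5.90649706]
175 127 126 124 122 126 124 127 128 125 124 122 121 122 112 105 107 100  97 101 102  65  36  16  19  18  24  42  44  30  20
178 125 128 125 129 126 131 127 126 126 126 129 126 125 120 107 106 108 109 111 106  89  33  23  18  18  18  21  17  17  22
181 124 125 124 127 118 116 118 117 116 117 116 117 114 105  94  91  95  98  94  97  97  37  19  35  56  22  25  30  24  16
184 133 132 130 131 133 130 131 133 130 125 129 130 130 120 111 108 107 109 108 103 103  36  33  81  92  16  20  17  14  62
187 135 135 132 132 135 134 131 133 129 131 133 130 134 122 113 112 109 109  91  60  31  32  34  34  30  33  31  26  31  29
190 138 140 140 136 138 135 135 137 135 134 133 131 144 144 124 114 112 112  58  46  31  33  35  33  33  33  29  28  31  32
193 138 136 136 132 133 134 136 134 137 132 130 130 157 155 145 129  71  70  67  39  21  19  20  23  21  26  22  18  17  20
196 134 138 135 139 138 138 137 132 133 132 134 137 161 162 163 138  75  72  76  42  20  20  14  19  20  17  14  16  13  16
199 135 138 138 137 134 133 132 
[... 631 characters left out ...]
 103  54  57  56  58  58  61  62  57  61  61  60  60  58  21  11  13  20  21  18
217 125 124 128 126 129 129 128 128 128 131 128 128 116  25  29  28  35  38  47  51  55  56  60  51  23  21  18  19  20  17
220 138 139 138 140 142 141 140 136 140 139 141 136 103  21  16  18  20  25  17  22  21  23  22  16  17  22  19  20  21  17
223 120 122 120 119 117 119 120 125 121 118 122 120  85  26  43 106 105 101  56  58  55  57  56  58  49  43  42  34  30  25
226 126 123 125 127 127 127 125 124 127 126 128 119  63  46  63  68  69  58  63  56  58  57  57  59  59  58  57  58  56  60
229 124 127 127 125 121 124 124 126 127 125 123  98  36  41  55  54  54  51  56  57  56  51  58  47  52  52  56  51  54  54
```

Call:
carry_out:
  motion:
    - [-1,0,2,0,0.6]
    - [-1,0,2,0,0.6]
    - [0,0,0,0,0.6]
    - [0,4,0,0,0.6]
    - [0,-4,0,0,0.6]
    - [0,0,0,0,0.6]
    - [0,0,0,0,0.6]
    - [0,0,0,0,0.6]
    - [0,0,0,0,0.6]
    - [0,0,0,0,0.6]

```text
t: 53.9
eef_pos: [513.7, 78.1, 71.2]
tcp_rot: [3.141, -0.0, 1.508]
ft_force: [0.7, 3.2, 5.8]
opening: 0.675
grip_force: 30.0
```

Call:
carry_out:
  motion:
    - [0,0,-10,0,0.6]
    - [0,0,-25,0,0.6]
    - [0,0,-30,0,0.6]
    - [-15,0,-30,0,0.6]
    - [-30,0,0,0,0.6]
    - [-40,0,0,0,0.6]
    - [-40,0,0,0,0.6]
    - [-30,0,0,0,0.6]
    - [0,0,0,0,0.6]
    - [0,0,0,0,0.6]

```text
t: 54.9
eef_pos: [503.4, -77.1, 166.1]
tcp_rot: [-3.14, -0.0, 1.506]
ft_force: [0.6, 0.3, -2.0]
opening: 0.675
grip_force: 30.0
```

```bash
python3 - <<'E'
from h import *
s=env.state();print(s["eef_pos"],s["ft_force"])
w=cam("wrist");save(w,"w20");d=cam("side");save(d,"d20");s=cam("scene");save(s,"s20")
# small cell floor region dark blobs
c=np.array([514.6,87]);
import itertools
quad=[]
for a,b in((-70,40),(70,40),(70,-40),(-70,-40)): quad.append(np.r_[c+a*np.array([.063,.998])+b*np.array([-.998,.063]),8])
for n,C in(("wrist",w),("side",d)): print(n,[proj(C,q).tolist() for q in quad])
a=cv2.resize(w["color"][:300,:,::-1],(533,250));b=cv2.resize(d["color"][150:350,190:390,::-1],(400,350) if 0 else (350,350));e=cv2.resize(s["color"][150:270,270:420,::-1],(437,350))
cv2.imwrite("pics/m20.png",np.vstack([np.hstack([a,np.zeros((250,254,3),np.uint8)]),np.hstack([b,e])]))
E
```

```text
[503.44887188 -77.07016113 166.07321202] [ 0.63771993  0.34207591 -1.99397055]
wrist [[268.0, 103.0], [262.0, -108.0], [377.0, -108.0], [371.0, 103.0]]
side [[248.0, 248.0], [251.0, 206.0], [282.0, 205.0], [282.0, 247.0]]
```

View pics/m20.png

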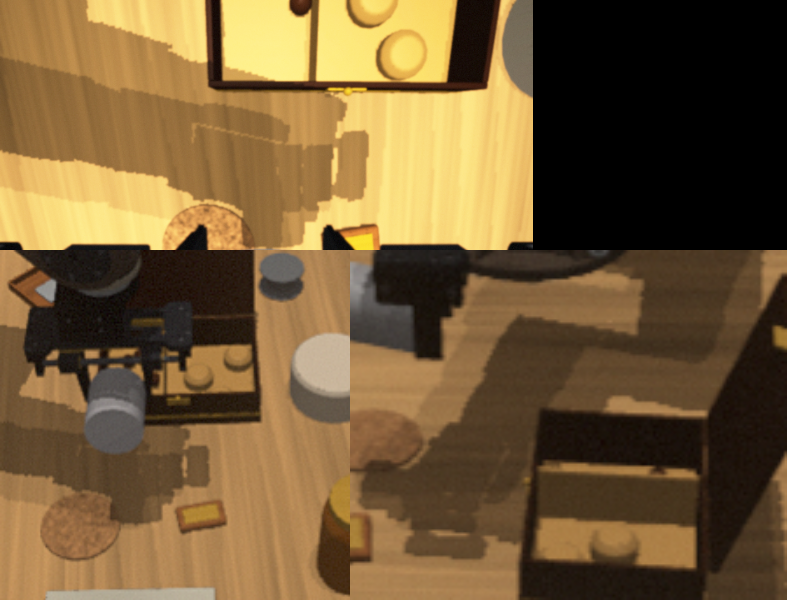

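Call:
carry_out:
  motion:
    - [20,0,0,0,0.6]
    - [35,0,0,0,0.6]
    - [40,0,0,0,0.6]
    - [40,0,0,0,0.6]
    - [35,0,0,0,0.6]
    - [14,0,0,0,0.6]
    - [0,0,15,0,0.6]
    - [0,0,25,0,0.6]
    - [0,0,25,0,0.6]
    - [0,0,15,0,0.6]
    - [0,0,0,0,0.6]
    - [0,0,0,0,0.6]

```text
t: 56.25
eef_pos: [515.6, 106.9, 86.4]
tcp_rot: [-3.141, 0.0, 1.509]
ft_force: [0.2, 0.9, -1.5]
opening: 0.672
grip_force: 30.0
```

```bash
python3 - <<'E'
from h import *
print(env.state()["eef_pos"],env.state()["ft_force"])
delta(515.8,105,71.5,1.508)
s=cam("scene");save(s,"s21");g=cv2.cvtColor(s["color"],cv2.COLOR_RGB2GRAY)
for r in range(172,226,3): print(r," ".join("%3d"%v for v in g[r,320:380:2]))
E
```

```text
[515.64229125 106.92992915  86.42930945] [ 0.19580404  0.89715214 -1.50730272]
tool dx,dy -1.9 0.3 dz 14.9 turn 0.0
172 129 128 128 130 131 130 131 129 130 132 115 111 117 115 113 113 115 114 113  91  41  31  21  17  17  23  21  29  23  21
175 127 125 129 124 123 126 123 120 122 119 104 101 101 102 101 102 100 100 101  95  70  25  18  21  17  16  15  17  19  19
178 126 126 128 132 131 130 129 127 128 130 110 109 107 109 108 105 102 108 105 105  79  30  22  60  35  20  22  25  15  59
181 118 118 119 117 114 118 112 116 112 117  94  99  96  95  98  96  95  96  95  95  63  32  32  61  29  18  12  15  26  83
184 132 132 129 128 131 128 128 127 125 128 109 107 110 104 109 105 105 104 104  55  33  27  31  34  32  34  27  32  27  32
187 136 132 132 133 130 130 134 129 131 129 131  99 151 149 125  71  73  60  62  38  35  32  33  44  29  32  28  34  30  29
190 137 134 134 134 135 132 131 134 134 129 129  95 162 156 146  72  73  73  69  24  21  18  20  19  15  14  18  18  18  20
193 134 134 135 132 132 133 131 131 130 134 126 110 146 150 145 105  74  75  74  18  19  15  12  15  11  10  15  18 
[... 547 characters left out ...]
  59  60  59  61  55  57  64  60  56  59  59  60  60  37  13  18  20  19  19  17
211 140 135 132 132 136 133 129  77  24  27  33  33  49  55  54  57  56  59  58  61  59  60  61  35  15  16  18  14  13  17
214 137 135 134 131 133 129 128  42  27  21  24  25  25  21  25  19  26  26  29  39  49  56  59  26  18  16  20  13  18  18
217 129 133 127 127 129 128 116  31  25  20  22  23  22  22  24  20  21  24  16  23  19  23  23  19  17  19   9  19  16  17
220 140 139 140 141 139 140 109  26  24  24  24  20  23  19  22  17  20  23  21  20  14  23  21  18  21  17  18  21  16  18
223 121 120 120 119 118 118  91  30  57 123 116 104 101 102 100 102  53  56  50  45  44  29  28  25  25  10  18  18  16  18
```

Call:
carry_out:
  motion:
    - [0,0,8,0,0.6]
    - [0,0,7,0,0.6]
    - [-8,0,0,0,0.6]
    - [-7,0,0,0,0.6]
    - [-3,0,0,0,0.6]
    - [-2,0,0,0,0.6]
    - [-2,0,0,0,0.6]
    - [-2,0,-3,0,0.6]
    - [-2,0,-4,0,0.6]
    - [-2,0,-4,0,0.6]
    - [0,0,0,0,0.6]

```text
t: 57.4
eef_pos: [514.1, 78.7, 82.8]
tcp_rot: [3.141, 0.0, 1.508]
ft_force: [-0.8, 0.4, -1.7]
opening: 0.677
grip_force: 30.0
```

```bash
python3 - <<'E'
from h import *
print(env.state()["eef_pos"],env.state()["ft_force"])
s=cam("scene");save(s,"s22");g=cv2.cvtColor(s["color"],cv2.COLOR_RGB2GRAY)
for r in range(172,226,3): print(r," ".join("%3d"%v for v in g[r,310:370:2]))
E
```

```text
[514.07912149  78.69894525  82.7948605 ] [-0.79794649  0.36424191 -1.65767122]
172 126 129 127 129 128 131 131 129 129 133 128 127 124 110 115 112 112 112 114  43  39  18  18  23  25  45  35  25  19  16
175 125 125 125 123 123 127 123 125 128 127 126 119 115 102 103 101 100 104 103  44  29  22  24  17  17  19  15  18  18  21
178 127 129 128 129 125 127 126 127 126 127 129 125 123 107 110 109 107 113 106  91  29  20  50  26  26  32  36  27  17  29
181 122 122 123 122 119 117 118 115 115 115 117 114  97  99  97  99  95  99  97  79  29  37  92  70  19  17  15  20  71  56
184 129 130 135 132 134 131 132 129 129 128 126 127 116 108 112 107 109 108  55  34  34  30  30  31  28  31  31  29  32  34
187 135 134 133 135 132 132 133 132 130 132 130 125 148 127 109  85 101  63  34  28  34  34  27  26  29  31  28  27  30  28
190 138 137 138 139 137 135 134 135 130 132 125 146 156 144 110  69  72  69  25  17  21  21  20  18  21  20  18  18  24  23
193 135 136 136 133 133 131 135 130 133 134 113 152 151 144 128  76  75  77  19  24  17  20  15  17  18  14  22  19  17  21
196 136 136 136 135 133 135 1
[... 510 characters left out ...]
  62  55  58  61  61  62  62  61  62  61  63  61  49  14  16  17  10  12  22  15
211 134 131 132 132 133 136 134 132 131  91  63  52  56  57  58  56  58  60  59  58  59  57  43  20  19  21  19  17  22  18
214 137 135 135 134 132 131 132 132 131 129 128 126  33  22  22  26  33  41  51  56  61  59  45  18  18  17  21  22  18  23
217 127 127 131 126 127 126 129 129 128 129 126 116  26  26  19  18  20  23  22  18  20  20  22  22  22  19  15  16  23  23
220 137 141 140 140 138 139 140 143 141 139 139 106  25  24  23  21  25  24  21  25  20  19  24  22  21  19  19  24  14  20
223 121 122 123 120 118 122 120 116 119 120 119  82  29  47 103 102 104  54  56  55  51  55  54  52  41  43  35  28  24  26
```

Call:
carry_out:
  motion:
    - [0,0,-30,0,0.6]
    - [0,0,-45,-8.2,0.6]
    - [0,0,-25,-8.2,0.6]
    - [0,0,0,-8.2,0.6]
    - [0,0,0,-8.2,0.6]
    - [0,0,0,-8.2,0.6]
    - [0,0,0,-8.2,0.6]
    - [0,0,0,-8.2,0.6]
    - [0,0,0,-8.2,0.6]
    - [0,0,0,-8.2,0.6]
    - [0,0,0,-8.2,0.6]
    - [0,0,0,-8,0.6]

```text
t: 58.65
eef_pos: [513.6, 79.0, 181.9]
tcp_rot: [-3.141, -0.001, 3.085]
ft_force: [0.4, 0.5, -0.8]
opening: 0.672
grip_force: 30.0
```

Call:
carry_out:
  motion:
    - [15,5,0,0,0.6]
    - [30,10,0,0,0.6]
    - [35,12,0,0,0.6]
    - [30,10,0,0,0.6]
    - [17,6,0,0,0.6]
    - [0,0,0,0,0.6]
    - [0,0,0,0,0.6]

```text
t: 59.35
eef_pos: [390.7, 129.8, 182.4]
tcp_rot: [3.141, 0.001, 3.08]
ft_force: [-0.4, -1.0, -2.3]
opening: 0.672
grip_force: 30.0
```

```bash
python3 - <<'E'
from h import *
print(env.state()["eef_pos"],env.state()["tcp_rot"],env.state()["joints"])
delta(390,130,70,3.079)
# truffles check: dark blobs in small cell via side cam
d=cam("side");save(d,"d23");s=cam("scene");save(s,"s23")
g=cv2.cvtColor(d["color"],cv2.COLOR_RGB2GRAY)
for r in range(200,254,2): print(r," ".join("%3d"%v for v in g[r,244:290:2]))
E
```

```text
[390.74009009 129.84394087 182.3977081 ] [3.14148134e+00 1.38013421e-03 3.07962777e+00] [ 1.60209294e-01  2.47571700e-01  2.10191586e+00 -2.75065578e-04
  7.90734370e-01 -1.34842890e+00]
tool dx,dy 0.7 0.1 dz 112.4 turn 0.0
200 139 126  19  22  26  18  25  26  25  16  26  23  20  25  19  18  26  16  22 139  55  16  25
202 138 120  21  26  25  22  21  24  22  25  27  22  17  23  24  23  23  22  22 139  49  21  20
204 139 119  24  23  24  16  16  15  19  20  19   7  22  22  19  17  17  24  24 135  49  27  24
206  87  75  20  22  46  86  84  86  91  90  92  93  66  39  70 104 119 117 111 135  67 138 133
208  89  59  29  20  74 138 134 131 134 135 137 107  35  43  40 124 131 129 132 134  58 123 130
210  85  57   8  21  76 132 129 134 106  42  53  56  35  42  27 102 129 132 126 133  64 132 132
212  87  47  26  32  90 133 133 130  42  45  36  28  27  25  22 105 131 131 126 133  61 133 128
214  77  44  18  27 104 129 132 123  43  29  26  37  88  63  96 121 130 131 129 134  61 133 129
216  78  44  24  23 107 134 130 133  87  23  31  62 135 133 132 130 129 129 132 129  62 134 128
218  77  38 
[... 1015 characters left out ...]
  30  31  33  24  29  53  51
240 127  29  30  26  24  30  16  29  28  26  29  32  27  19  28  25  20  27  30  34  25  29  28
242 135  36  25  26  23  19  29  30  30  21  26  26  23  33  29  27  28  26  18  25  18  29  31
244 140  52  31  28  30  24  31  38  38  30  40  45  43  35  49  49  47  43  50  51  53  48  55
246 140  80  63  68  66  64  62  50  56  49  55  51  51  56  52  48  53  53  55  50  41  43  39
248 138 100  18  21  23  27  23  25  24  29  30  27  26  24  24  19  21  20  17  23  25  23  26
250 135 105  22  33  37  46  37  41  50  54  64  66  71  96  93  94  95  92 100  97 102 103  98
252 135 132 126 130 132 131 133 127 132 126 129 126 139 144 134 137 142 140 145 141 140 140 135
```

Call:
carry_out:
  motion:
    - [0,0,20,0,0.6]
    - [0,0,40,0,0.6]
    - [0,0,40,0,0.6]
    - [0,0,20,0,0.6]
    - [0,0,0,0,0.6]
    - [-6,0,0,0,0.6]
    - [-5,0,0,0,0.6]
    - [-2,0,0,0,0.6]
    - [-2,0,0,0,0.6]
    - [0,0,0,0,0.6]

```text
t: 60.45
eef_pos: [395.7, 128.2, 62.1]
tcp_rot: [-3.138, -0.02, 3.079]
ft_force: [-37.8, 7.3, 12.1]
opening: 0.672
grip_force: 30.1
```

Call:
carry_out:
  motion:
    - [-2,0,0,0,0.6]
    - [-2,0,-3,0,0.6]
    - [-2,0,-4,0,0.6]
    - [-2,0,-4,0,0.6]
    - [-2,0,-4,0,0.6]
    - [0,0,0,0,0.6]

```text
t: 61.05
eef_pos: [413.1, 127.8, 78.3]
tcp_rot: [-3.141, -0.004, 3.079]
ft_force: [-11.7, -0.8, 3.0]
opening: 0.674
grip_force: 30.0
```

```bash
cat >> h.py <<'E'
def show(n,x0,x1,y0,y1,st=3,f=None):
    c=cam(n);g=cv2.cvtColor(c["color"],cv2.COLOR_RGB2GRAY)
    if f: save(c,f)
    for r in range(y0,y1,st): print(r,"".join("%3d"%(v//2) for v in g[r,x0:x1:2]))
E
python3 - <<'E'
from h import *
p=env.state()["eef_pos"];print(p,env.state()["ft_force"])
d=cam("side");print(proj(d,p+[0,0,1]),proj(d,p+[70,0,0]))
x,y=proj(d,p+[40,0,0]).astype(int);show("side",x-40,x+44,y-36,y+36,f="d24")
E
```

```text
[413.0814769  127.81000839  78.34177945] [-11.72573129  -0.7597974    3.04276379]
[221. 197.] [250. 195.]
160  37  8 12 12 12 11  9  8 12  8  5 11  8  7  9 25 26 15 70 68 68 69 67 65 13 10  9 10  8 14 13 13 11  8 14 12 10 16 12 13 15 11
163  75 27  8  9 10 10 10  8 11  9 11  9 12  7  9 18 17 19 69 69 70 69 70 59 14  6 13 12  8 12  8 10 11 11 16 12 12  9 12  9 10 14
166  42 15 11 10  7 11  9  8  5  6  8  7 10 10 24 19 44 70 71 70 71 55 35 48 17 15 13 10 14 11  7 13 11 12  9 13  7  9  9 13 13  9
169  24 44 11  7 11 12 10 12  9 11 13  6 13 10 30 15 62 72 67 38 43 47 45 46 24 11 16  8 12 14 10 12 10 11 11  7 11 12 10  7 10 14
172  20 48  9  7 13 11 10  7 10 13  8  5 11 12 31 18 65 36 44 43 47 44 36 19 17  6 12  8 12 10 12 11  7 11 12  9 10  9 11  7 11 15
175  64 23  8  3  5  8  8  3 14  9  3 13  9  9 16 22 45 45 45 42 25 20 21 34 65  3  8 13 12 13 12 12 13  9  9 11  6 13 12 15 13 11
178  74 54 12 13 11 11 13  8 14 12 14 15 16 15 11 11 32 38 20 18 24 44 70 70 65  8 11 11  8 14 11 13  8 11 11 12 12  9 10  9 10 10
181  44 15 15 18 14 16 17 17 19 17 21 17 20 17 19 10 18 47 47 47 45 46 48 68 
[... 1449 characters left out ...]
 43 66 67 65 23 18 17 16 45 33 48 61 66 65 66
217  34 34 32 35 35 35 34 37 35 33 34 32 34 34 33 30 31 33 32 35 36 35 36 36 19  9 14 43 52 65 66 58 25 28 50 66 68 66 67 67 65 68
220  34 34 33 36 34 36 36 37 35 34 36 32 36 34 33 33 32 33 34 34 34 37 36 34 18  7 19 42 51 66 66 67 65 68 67 66 66 67 66 50 31 49
223  34 34 34 33 36 35 34 37 36 33 33 33 36 33 31 35 32 33 32 34 35 34 35 33 18 13 22 42 51 68 65 64 65 66 67 66 65 66 47 18 21 24
226  33 36 34 34 36 34 34 37 34 33 32 32 35 33 33 33 33 29 34 35 35 32 36 31 17 15 29 60 66 65 65 66 67 67 68 65 67 66 58 15 12 29
229  33 35 34 36 35 35 36 36 35 32 34 33 39 34 32 35 31 31 36 37 43 43 44 48 14  9 29 69 67 67 66 66 66 66 67 67 67 67 67 64 52 56
```

Call:
carry_out:
  motion:
    - [-1,0,-4,0,0.6]
    - [-2,0,-4,0,0.6]
    - [-2,0,-4,0,0.6]
    - [-2,0,-4,0,0.6]
    - [-3,0,-4,0,0.6]
    - [-3,0,-4,0,0.6]
    - [0,0,0,0,0.6]

```text
t: 61.85
eef_pos: [428.9, 127.4, 102.0]
tcp_rot: [3.141, 0.002, 3.079]
ft_force: [0.3, -0.1, -1.6]
opening: 0.676
grip_force: 30.0
```

```bash
python3 - <<'E'
from h import *
p=env.state()["eef_pos"];print(p,env.state()["ft_force"])
s=cam("scene");print(proj(s,p),proj(s,p+[70,0,0]))
d=cam("side");print(proj(d,p+[0,0,1]),proj(d,p+[65,33,0]),proj(d,p+[65,-33,0]),"bottom if 60deg",proj(d,p+[57,0,-33]))
x,y=proj(d,p+[30,0,0]).astype(int);show("side",x-40,x+44,y-30,y+42,f="d25")
E
```

```text
[428.90421244 127.35587055 101.97338279] [ 0.323815   -0.06340395 -1.61812057]
[376. 184.] [378. 199.]
[226. 190.] [253. 179.] [254. 197.] bottom if 60deg [252. 198.]
159  71 72 70 57  6  8  5 11 10  9 11  9  4 11  9  7 21 15 47 66 68 69 69 35 10 13 10 11 13  8 11 10 11 10 13 12 11 14 11 11 12 13
162  72 73 68 42  8  8  9  8  9 10  9  6 11 16  7  5 39 15 59 68 68 68 70 48 10 13  9 13 15  6 13 12 11  6 12 12 11 10 12  8 13 11
165  53 20 20 27  9  9  9  9 12 13  9 12  9 10  9  8 30 18 72 69 71 61 37 42 12  9 12 14  8  9 11 12 10 13 10  7  6 12  9  8  9  9
168  16 27 46 46 11 11 12  9 14 10  8 10 10 15 11 13 19 22 68 45 37 47 47 40  8 14 13  8  7 15  9 10 11 11  9  9 12 12  8 13  8 12
171  47 44 47 13 15 10 10 14 16 12 17 19 20 19 18 17 13 10 21 47 48 43 41 20 10 13 10 10 13 11  9  3 12 11 10 10 12 13 11  8 13 13
174  22 22 16 15 18 18 20 19 19 19 20 16 18 22 20 19 18 11 13 48 44 38 33 32 21 26 17  7 16 10 13 12 10  7 11 12 11  8  9 12 13 11
177  74 23 15 21 19 21 18 19 18 20 19 20 18 21 31 18 20 14 13 49 48 47 48 46 47 58 73 49  8 11 11 10 15  3 12 10  9 11  9 10 11 14
180  71 18 19 22
[... 1510 characters left out ...]
 36 43 41 30 16 17 16 23 19 19 37 68 67 66 66
216  35 33 34 35 32 36 36 37 33 35 33 33 35 34 32 31 31 33 33 37 32 35 36 32 18 11 26 34 43 42 39 19 15 21 52 67 66 66 69 64 64 67
219  35 35 31 35 35 34 35 37 35 35 31 35 35 31 33 31 33 33 33 36 36 36 37 30 13  9 25 37 43 41 49 69 66 67 67 67 68 67 67 58 60 63
222  33 35 33 35 34 34 33 39 34 32 31 35 37 35 34 31 30 34 32 36 34 35 34 25 16  8 28 39 41 42 39 52 66 64 65 66 66 66 24 20 20 49
225  34 33 34 35 36 36 37 36 34 34 33 35 36 35 32 32 32 31 34 36 32 36 35 22 10  8 39 42 47 53 69 67 67 67 66 65 65 69 18 13 11 49
228  34 35 34 34 34 34 36 35 34 34 32 36 35 34 34 33 32 34 35 35 34 39 46 21 12 11 53 66 67 65 66 66 67 66 67 65 65 66 63 37 30 61
```

Call:
carry_out:
  motion:
    - [15,0,-5,0,0.6]
    - [20,0,0,0,0.6]
    - [0,0,10,0,0.6]
    - [0,0,13,0,0.6]
    - [0,0,0,0,0.6]
    - [-6,0,0,0,0.6]
    - [-5,0,0,0,0.6]
    - [-2,0,0,0,0.6]
    - [-2,0,0,0,0.6]
    - [0,0,0,0,0.6]

```text
t: 63.0
eef_pos: [408.0, 128.6, 83.2]
tcp_rot: [3.142, 0.0, 3.079]
ft_force: [-0.1, 0.7, -2.7]
opening: 0.673
grip_force: 30.0
```

Call:
carry_out:
  motion:
    - [-2,0,0,0,0.6]
    - [-1,0,-1,0,0.6]
    - [0,0,0,0,0.6]

```text
t: 63.3
eef_pos: [410.9, 128.4, 84.2]
tcp_rot: [-3.142, 0.0, 3.079]
ft_force: [0.3, 0.5, -2.0]
opening: 0.674
grip_force: 30.0
```

Call:
carry_out:
  motion:
    - [-1.5,0,-2,0,0.6]
    - [-1,0,-2,0,0.6]
    - [-1,0,-2,0,0.6]
    - [0,0,0,0,0.6]

```text
t: 63.7
eef_pos: [414.5, 128.2, 90.4]
tcp_rot: [3.142, 0.001, 3.079]
ft_force: [-0.8, -0.3, -1.7]
opening: 0.673
grip_force: 30.0
```

Call:
carry_out:
  motion:
    - [0,0,6,0,0.6]
    - [-2,0,0,0,0.6]
    - [-2,0,0,0,0.6]
    - [0,0,0,0,0.6]

```text
t: 64.1
eef_pos: [417.8, 127.9, 83.8]
tcp_rot: [-3.141, -0.001, 3.079]
ft_force: [-1.5, 0.2, -2.2]
opening: 0.675
grip_force: 30.0
```

Call:
carry_out:
  motion:
    - [-2,0,0,0,0.6]
    - [-2,0,0,0,0.6]
    - [0,0,0,0,0.6]

```text
t: 64.4
eef_pos: [418.3, 127.8, 83.9]
tcp_rot: [-3.14, -0.008, 3.079]
ft_force: [-18.5, 4.9, 12.6]
opening: 0.675
grip_force: 30.0
```

```bash
python3 - <<'E'
from h import *
p=env.state()["eef_pos"];print(p,env.state()["ft_force"])
d=cam("side");print(proj(d,p+[0,0,1]),"wall edge",proj(d,[472,p[1],60]))
x,y=proj(d,p+[30,0,0]).astype(int);show("side",x-20,x+44,y-26,y+30,f="d25")
E
```

```text
[418.27417061 127.79359307  83.91728754] [-18.47088227   4.93256633  12.61245315]
[223. 195.] wall edge [246. 201.]
169  10 11  6  2  8 11 17 20 31 71 60 37 46 45 46 40 15 10 12 15 13 11 11 11 11 12 12  8 11 12 10  9
172   8  8  7 11  9  7 16 21 23 46 41 46 48 43 25 16 10 13 10 14 14 11 10 14 15 13 11 10 16 13 10  8
175  12 12 13  9 12  9 11 17 30 45 48 35 18 18 22 56 18 12 11 12 10  5 16 10 10 17 12 11 11 13 12 12
178  15 18 18 19 19 18 17 16 11 22 21 19 33 57 72 73 25 10 14  9  8  7 12 12 10 11 11 11 14 11 12 13
181  18 21 15 19 18 20 18 16 14 27 48 45 46 42 45 46 53 45  6 11 12 12 14 10 14 13 12 11  8 13  7  9
184  21 15 21 20 20 17 18 19 18 30 49 49 47 47 47 46 76 68  6  8  8 12 10 12 12  9 11 12 10  8 12 10
187  13 12 16 10 11 14 12  8 17 35 52 50 51 50 48 47 59 71  7 10  8 11 12 12  6  9 10 13 11  8 10 10
190   8 13  8  4 13 10  9 11 29 40 50 49 49 48 50 50 53 60 30 29 30 22 21 20 15 16 17 14 16 14 16 13
193   9 10 12  9 12 11 15 10 19 41 46 47 50 48 48 48 45 23  6 10 12  8  6 11  8  7  7  9 10 12  9 12
196   8  7  9  4  6  6  9  8 14 35 41 41 42 44 45 43 46 16 12 12 15 11  7 1
[... 234 characters left out ...]
7 19  5 11 10  6 20 33 30 33 31 29 32 34 33 33 24 12  7  9 16 12 14 15 17 17 24 15 21 25 26 35
208  34 33 21 22 21 24 22 31 33 34 34 40 42 40 39 37  9 10 21 43 41 66 68 69 65 68 26 21 19 39 70 66
211  33 33 33 33 34 33 30 31 34 34 32 36 33 36 35 32 12 13 26 42 43 67 61 20 23 18 14 14 12 23 67 67
214  35 32 34 36 35 32 33 33 30 31 33 34 34 35 37 30 12  7 28 44 43 66 50 12 16 15 35 34 45 50 67 65
217  36 32 33 33 33 33 31 29 30 33 33 36 35 35 37 29 14 10 29 42 40 66 67 38 24 36 59 68 66 67 65 67
220  35 33 30 34 34 34 33 31 31 34 34 38 34 33 36 25 16 11 35 42 41 53 67 67 66 66 66 66 67 67 60 34
223  33 34 32 34 35 33 32 34 32 34 35 38 33 36 36 24 11 10 37 42 43 42 67 67 65 66 66 67 65 62 19 19
```

Call:
carry_out:
  motion:
    - [-1.5,0,-2.5,0,0.6]
    - [-1.5,0,-2.5,0,0.6]
    - [-2,0,-2.5,0,0.6]
    - [-2,0,-2.5,0,0.6]
    - [0,0,0,0,0.6]

```text
t: 65.0
eef_pos: [427.8, 127.1, 94.0]
tcp_rot: [-3.141, -0.003, 3.079]
ft_force: [-7.1, 0.3, 0.2]
opening: 0.674
grip_force: 30.0
```

Call:
carry_out:
  motion:
    - [-2,0,-2.5,0,0.6]
    - [-2,0,-2.5,0,0.6]
    - [-2.5,0,-2.5,0,0.6]
    - [-2.5,0,-2,0,0.6]
    - [0,0,0,0,0.6]

```text
t: 65.5
eef_pos: [438.8, 126.7, 103.8]
tcp_rot: [3.142, 0.001, 3.079]
ft_force: [-0.7, -0.3, -2.5]
opening: 0.676
grip_force: 30.0
```

Call:
carry_out:
  motion:
    - [-2.5,0,-2,0,0.6]
    - [-2.5,0,-2,0,0.6]
    - [-3,0,-1.5,0,0.6]
    - [-3,0,-1.5,0,0.6]
    - [0,0,0,0,0.6]

```text
t: 66.0
eef_pos: [449.8, 126.0, 110.8]
tcp_rot: [3.142, 0.001, 3.079]
ft_force: [0.4, 0.4, -1.6]
opening: 0.673
grip_force: 30.0
```

Call:
carry_out:
  motion:
    - [-3.5,0,-1.2,0,0.6]
    - [-3.5,0,-1.2,0,0.6]
    - [-3.5,0,-0.8,0,0.6]
    - [-3.5,0,-0.8,0,0.6]
    - [0,0,0,0,0.6]

```text
t: 66.5
eef_pos: [463.7, 125.1, 114.7]
tcp_rot: [3.142, 0.0, 3.079]
ft_force: [-0.3, 0.0, -2.1]
opening: 0.674
grip_force: 30.0
```

```bash
python3 - <<'E'
from h import *
p=env.state()["eef_pos"];print(p,env.state()["ft_force"])
d=cam("side");print(proj(d,p+[0,0,1]),"bottom upright",proj(d,p+[0,0,-54]),"60",proj(d,p+[47,0,-27]),"90",proj(d,p+[54,0,0]))
x,y=proj(d,p+[30,0,0]).astype(int);show("side",x-30,x+44,y-26,y+46,f="d26")
E
```

```text
[463.65348659 125.12411079 114.65502969] [-0.32654798  0.0318009  -2.12153895]
[240. 185.] bottom upright [243. 202.] 60 [261. 192.] 90 [263. 184.]
159   9 13  9  7 11 10  9  7 11  8  8 12 20 13 11 12 12 11 11  8 10 12 14  8 11 16 12 11 13  9 11 10 15  9  9 14 12
162  10 10 10 11 10 12 11  9 10 12  8 10 19 13 10 11 14  4 11  9 10 11 12  6 12 12 10 13 10 12  8 12 13  8  9  7 15
165  10 11 12 13 14 17 12 15 17 18 17 14 11 13  9  9  6 15  7  9  7 12  7 12 12  9 10 13 11 11 12  9 10 13 10  9 11
168  18 17 23 18 19 20 16 18 22 18 17 19 17 14 10 11 13  5  9 13 13  8 10 10 13 15  9 10 15 11 14 14 11 10 13 14  7
171  18 17 20 18 21 18 16 20 18 18 22 19 18 12 24 36 26 12  8 10 10 11  7 10  9 10  9  6  9 14  8 11  6 13 13 11 13
174  17 29 18 17 18 18 20 25 32 18 17 19 12 16 31 46 44 43 45 43 40 36 13 11  8 10 10 14 10 10 12  7 11 17 11 16 10
177  13 10 12  8 10 10  9 12 14  7 14  7  9 11 35 46 47 48 46 45 45 70 61  4  9 12 11  8 11 11 12 12  9  5 12 13 12
180  12  6 13  7  6 11  8  6 10  4  6  7  8 13 42 47 47 44 45 45 44 67 50 10 11 13  9  7 12 12 12 10 12 10 13 12 11
183  15  9  7 11  6  4 1
[... 1131 characters left out ...]
5 66
213  33 32 31 29 30 30 31 37 33 37 36 29  9 11 22 34 33 33 24 14 13 15 19 19 17 36 66 65 64 66 55 50 66 64 66 66 67
216  34 32 32 31 32 32 33 35 34 34 34 33 12 11 22 35 32 34 34 17 13 18 37 42 40 53 68 65 65 66 45 49 66 65 65 66 67
219  33 33 30 31 33 32 34 36 36 35 36 30  6  7 27 34 33 32 34 33 32 31 43 42 42 42 67 58 59 63 46 48 66 65 65 64 61
222  35 33 34 32 30 34 31 37 36 36 34 25  9  8 29 34 34 33 33 32 34 36 41 41 39 38 19 22 20 49 47 50 66 66 67 66 50
225  35 33 32 34 32 31 32 36 32 35 37 18 11  6 34 33 37 37 34 36 38 41 41 52 52 65 20 17 15 49 47 50 66 64 65 65 39
228  32 32 35 32 29 34 32 35 34 35 35 19 13 14 34 33 33 43 40 42 66 68 66 66 66 65 60 38 32 59 48 51 66 67 65 66 62
```

Call:
carry_out:
  motion:
    - [20,0,0,0,0.6]
    - [35,0,0,0,0.6]
    - [5,0,10,0,0.6]
    - [0,0,20,0,0.6]
    - [0,0,13,0,0.6]
    - [0,0,0,0,0.6]
    - [-3,0,0,0,0.6]
    - [-3,0,0,0,0.6]
    - [-2,0,0,0,0.6]
    - [0,0,0,0,0.6]

```text
t: 67.6
eef_pos: [411.8, 128.4, 72.0]
tcp_rot: [3.141, 0.001, 3.079]
ft_force: [0.5, -0.1, -1.6]
opening: 0.678
grip_force: 30.0
```

Call:
carry_out:
  motion:
    - [-2,0,0,0,0.6]
    - [-2,0,0,0,0.6]
    - [0,0,0,0,0.6]

```text
t: 67.9
eef_pos: [415.5, 128.1, 71.6]
tcp_rot: [-3.142, 0.0, 3.079]
ft_force: [-0.8, -0.1, -2.0]
opening: 0.67
grip_force: 30.0
```

Call:
carry_out:
  motion:
    - [-2,0,-1,0,0.6]
    - [-2,0,-1,0,0.6]
    - [0,0,0,0,0.6]

```text
t: 68.2
eef_pos: [419.6, 127.9, 73.7]
tcp_rot: [3.142, 0.0, 3.079]
ft_force: [0.2, -0.6, -2.5]
opening: 0.677
grip_force: 30.0
```

Call:
carry_out:
  motion:
    - [-2,0,0,0,0.6]
    - [-2,0,0,0,0.6]
    - [-2,0,0,0,0.6]
    - [-1,0,0,0,0.6]
    - [0,0,0,0,0.6]

```text
t: 68.7
eef_pos: [421.6, 127.6, 73.5]
tcp_rot: [-3.14, -0.01, 3.079]
ft_force: [-21.0, 6.8, 16.0]
opening: 0.672
grip_force: 30.0
```

Call:
carry_out:
  motion:
    - [-1,0,-2.7,0,0.6]
    - [-1,0,-2.7,0,0.6]
    - [-1.1,0,-2.7,0,0.6]
    - [-1.4,0,-2.5,0,0.6]
    - [-1.5,0,-2.5,0,0.6]
    - [-1.6,0,-2.5,0,0.6]
    - [0,0,0,0,0.6]

```text
t: 69.4
eef_pos: [431.4, 126.8, 88.8]
tcp_rot: [-3.14, -0.006, 3.079]
ft_force: [-8.9, 0.4, 1.6]
opening: 0.676
grip_force: 30.0
```

Call:
carry_out:
  motion:
    - [-1.8,0,-2.3,0,0.6]
    - [-1.9,0,-2.2,0,0.6]
    - [-2,0,-2.2,0,0.6]
    - [-2.2,0,-1.9,0,0.6]
    - [-2.3,0,-1.8,0,0.6]
    - [-2.3,0,-1.8,0,0.6]
    - [0,0,0,0,0.6]

```text
t: 70.1
eef_pos: [442.4, 125.7, 100.3]
tcp_rot: [-3.139, -0.009, 3.08]
ft_force: [-9.0, -5.3, 2.1]
opening: 0.675
grip_force: 30.0
```

```bash
python3 - <<'E'
from h import *
p=env.state()["eef_pos"];print(p,env.state()["ft_force"])
d=cam("side");print(proj(d,p+[0,0,1]),"bottom upright",proj(d,p+[0,0,-50]),"45",proj(d,p+[35,0,-35]),"60",proj(d,p+[43,0,-25]),"90",proj(d,p+[50,0,0]))
x,y=proj(d,p+[30,0,0]).astype(int);print(x-24);show("side",x-24,x+40,y-26,y+46,f="d27")
E
```

```text
[442.37978179 125.72619971 100.2928076 ] [-8.97884388 -5.34628965  2.07844153]
[232. 190.] bottom upright [235. 205.] 45 [248. 200.] 60 [251. 196.] 90 [253. 189.]
221
163   7  9 11  9 10 11 12 13 11 18 33 69 46  6 10 10  7 13  9 12 10 12 12 13 10  8 12  9 14 12 11  9
166   8 11  5 11  8  5 12  8 11 18 22 44 44  7  9 11 10  8 13 10 11 13  9 15  8 10  9  9 11 12  9 12
169  15 14  9 14 12 11 11 11 15 19 26 47 44  9  8 12  8 14 11 13 14 12  8 10 11 12  9  7 13 10 14 13
172  17 14 15 18 20 18 21 17 16 16  7 17 20 11 10 10  5  8 10 11 13 13 11 10 13 13  8 12  8  7 14  9
175  18 16 20 20 18 20 17 21 18 13 13 15 58 20 10 10  6 12 15 11 10 13 10  6 10 11 11  9 13 10 10 11
178  22 17 20 17 19 22 18 23 21 15 17 26 53 31  9  6  6  9 10  9 14  9 10 16 12 11 10  4  9 10  8 13
181  17 11 14 14 14 11 14 10 12  9 15 30 45 44 44 42 26 16 12 10 13  7 11  8 14 12 15 12  9 13 11 10
184   6 11 11  9  5  7 12  8  9 10 19 39 45 45 44 43 44 44 39 11 12 13  7 12  9  9 13 13 10 11  9 11
187  12  3  5  9  3 11  3  8 14 12 11 36 46 46 45 43 42 46 44 13 11 12 13  8 11 11 10  8 10  9 14 13
190  11 10  2  9 11  7  
[... 790 characters left out ...]
4 35 34 34 31 32 32 34 38 34 37 35 33 10 10 25 34 35 36 34 14 16 11 35 31 44 50 67 67 67 65 57
217  36 32 34 33 31 31 32 37 35 35 35 34 31  9  9 25 34 36 33 41 28 26 40 59 66 67 68 67 66 66 67 48
220  36 35 33 33 31 34 33 34 35 31 33 36 24 15 13 28 34 34 34 43 41 40 41 53 67 66 66 61 37 34 58 48
223  35 35 35 32 31 33 32 33 37 36 36 37 24 10 10 30 34 36 42 41 42 43 42 54 66 65 63 16 23 19 46 51
226  34 34 33 33 32 32 31 32 35 37 34 37 16 12  8 38 42 41 43 45 53 67 68 66 66 66 68 24  9 12 53 47
229  37 34 32 34 32 31 33 35 34 33 34 37 18 12 14 42 41 66 68 66 67 66 66 66 67 66 67 66 58 50 66 49
232  35 35 46 45 32 35 34 33 35 34 34 36 16 10 16 38 42 61 60 58 58 57 58 57 58 55 58 44 44 44 44 31
```

Call:
carry_out:
  motion:
    - [-2.3,0,-1.9,0,0.6]
    - [-2.3,0,-1.8,0,0.6]
    - [-2.3,0,-1.8,0,0.6]
    - [-2.5,0,-1.5,0,0.6]
    - [-2.5,0,-1.4,0,0.6]
    - [-2.6,0,-1.4,0,0.6]
    - [0,0,0,0,0.6]

```text
t: 70.9
eef_pos: [461.4, 125.3, 111.4]
tcp_rot: [3.142, 0.001, 3.079]
ft_force: [-0.1, 0.4, -2.0]
opening: 0.672
grip_force: 30.0
```

Call:
carry_out:
  motion:
    - [-2.7,0,-1,0,0.6]
    - [-2.8,0,-1,0,0.6]
    - [-2.8,0,-0.9,0,0.6]
    - [-2.8,0,-0.5,0,0.6]
    - [-2.8,0,-0.5,0,0.6]
    - [-2.8,0,0,0,0.6]
    - [0,0,0,0,0.6]

```text
t: 71.6
eef_pos: [477.8, 124.2, 115.1]
tcp_rot: [-3.142, 0.0, 3.079]
ft_force: [0.4, -0.2, -2.4]
opening: 0.675
grip_force: 30.0
```

```bash
python3 - <<'E'
from h import *
p=env.state()["eef_pos"];print(p,env.state()["ft_force"])
d=cam("side");print(proj(d,p+[0,0,1]),"bottom upright",proj(d,p+[0,0,-50]),"45",proj(d,p+[35,0,-35]),"60",proj(d,p+[43,0,-25]),"90",proj(d,p+[50,0,0]))
x,y=proj(d,p+[20,0,0]).astype(int);print(x-30);show("side",x-30,x+34,y-20,y+50,f="d28")
E
```

```text
[477.75161133 124.21472029 115.07591755] [ 0.36138565 -0.19107748 -2.35580499]
[246. 185.] bottom upright [248. 200.] 45 [262. 195.] 60 [265. 191.] 90 [267. 184.]
225
165  62 23  8 16 11 11  8 12 15 18 17 17 17 15 10 11 10  9  7 11  9 11 10 10 12  4 11 13 12 12  8 10
168  17 17 15 18 19 17 21 18 16 18 18 17 18 19 18 18  9 12  9 12  8 10 10  8 15 14 11 12 12  9 11 11
171  17 26 20 18 21 17 15 19 15 19 15 17 21 29 15 15  9  9 10  5 13  4 12 10 11 13 11 13  6 12  8 10
174  17 17 18 39 20 19 18 17 17 17 24 17 12 19 16 10 26 40 23 10  6 11  6 12 10  9 13 12 10  8 10 12
177  11 14 14  6 12 12  7 10 11  6 11 12 10  7 12  9 33 44 42 44 35 18 13  7 12  9  8  7 11 10  5 11
180   8 10 12  9 12  7  5  9  4  6  8  9  5  9 11  3 39 45 43 43 43 42 43 19 11 10  9 10 10  8 12  9
183  12 15 17 14 12  9 11  9 10  7  5  9  9 10 16  6 30 42 43 40 43 43 43 29 11 15 11  8  9 10 11 13
186  14 11 14 10 11 14  6 10  7 11  6  7  9 18 19 20 31 40 40 42 42 42 44 19 12 12 12 11 10 12  9 10
189  68 67 63 36 34 35 34 27  7  8  8 10 14 36 34 33 36 39 42 40 40 42 42 23 21 19 26 21 20 18 23 21
192  66 64 62 63 61 43 3
[... 790 characters left out ...]
3 32 32 31 32 34 34 34 34 34 31 11 13 23 35 35 33 34 15 14 20 31 33 39 43 42 39 64 65 48 50 67
219  34 33 30 33 32 34 37 31 34 33 29 12  9 25 35 36 35 33 33 35 30 32 33 42 42 43 37 46 64 47 51 65
222  34 34 33 30 32 33 35 35 37 35 26 14  8 30 36 34 35 33 33 33 34 32 41 41 41 20 21 19 47 48 49 65
225  33 32 33 31 31 33 36 34 32 36 19 12  8 33 33 33 33 33 34 36 39 41 41 42 42 17 12 14 49 49 49 66
228  32 33 32 32 32 35 34 33 34 37 17 12 12 35 32 36 35 32 37 42 42 51 66 65 67 61 35 29 61 48 52 66
231  33 32 31 32 30 32 34 34 47 35 18 14 14 33 33 34 35 44 43 40 42 45 68 67 68 63 63 64 63 43 48 61
234  56 56 55 53 56 56 60 59 37 33 16 16 16 16 14 15 15 13 17 17 14 13 12 10 11 12 13 13 11 11 19 32
```

Call:
carry_out:
  motion:
    - [0,0,-8,0,0.6]
    - [20,0,0,0,0.6]
    - [34,0,0,0,0.6]
    - [0,0,13,0,0.6]
    - [0,0,18,0,0.6]
    - [0,0,0,0,0.6]
    - [-4,0,0,0,0.6]
    - [-4,0,0,0,0.6]
    - [-3,0,0,0,0.6]
    - [-3,0,0,0,0.6]
    - [-2,0,0,0,0.6]
    - [0,0,0,0,0.6]

```text
t: 72.9
eef_pos: [438.5, 126.5, 92.1]
tcp_rot: [-3.141, -0.002, 3.08]
ft_force: [-6.0, 1.2, 0.6]
opening: 0.674
grip_force: 30.0
```

Call:
carry_out:
  motion:
    - [-2.2,0,-1.4,0,0.6]
    - [-2.2,0,-1.8,0,0.6]
    - [-2.3,0,-1.8,0,0.6]
    - [-2.6,0,-1.4,0,0.6]
    - [-2.6,0,-1.4,0,0.6]
    - [-2.6,0,-1.4,0,0.6]
    - [0,0,0,0,0.6]

```text
t: 73.6
eef_pos: [451.9, 125.5, 101.0]
tcp_rot: [-3.141, -0.005, 3.079]
ft_force: [-8.7, 0.2, 0.8]
opening: 0.676
grip_force: 30.0
```

Call:
carry_out:
  motion:
    - [-2.7,0,-1,0,0.6]
    - [-2.8,0,-1,0,0.6]
    - [-2.8,0,-0.9,0,0.6]
    - [-2.8,0,-0.5,0,0.6]
    - [-2.8,0,-0.5,0,0.6]
    - [-2.8,0,0,0,0.6]
    - [0,0,0,0,0.6]

```text
t: 74.3
eef_pos: [468.8, 124.5, 104.9]
tcp_rot: [-3.141, -0.005, 3.079]
ft_force: [-7.2, -0.3, 2.5]
opening: 0.671
grip_force: 30.0
```

```bash
python3 - <<'E'
from h import *
p=env.state()["eef_pos"];print(p,env.state()["ft_force"])
d=cam("side");print(proj(d,p+[0,0,1]),"bottom upright",proj(d,p+[0,0,-50]),"45",proj(d,p+[35,0,-35]),"60",proj(d,p+[43,0,-25]),"90",proj(d,p+[50,0,0]))
x,y=proj(d,p+[20,0,0]).astype(int);print(x-30);show("side",x-30,x+34,y-14,y+40,f="d29")
E
```

```text
[468.79830484 124.52835787 104.94453562] [-7.18602019 -0.29671403  2.46928497]
[243. 188.] bottom upright [245. 203.] 45 [259. 198.] 60 [262. 195.] 90 [264. 187.]
221
174  15 22 20 21 20 17 16 20 18 18 20 16 15 22 18 17 10 12 12 12  9  9 10 12 13 12 11 13 13 11 11 12
177  17 18 20 15 22 17 16 18 18 18 19 24 19 22 18 15 25 13  7  9  3  9 14 10 11 11 11 11  6 12  9 12
180  10 12 12 11 11 12 11 11 11 11  9 13 10 11  9  8 18 24  8 12  7 11 12  9 12 10 10 10 11 11 11 11
183  11  9  8 10  9  9  8 11  6 10 12  7 11 11 11  8 27 42 37 19  9  9  7 12 10 10 10  9 12 10  9 12
186  17 14 15 12 10 11 11 15  7  8 10  9 11  8 18  8 24 42 39 40 36 14  9 12 12 12 16 12 11 12 10 11
189  26  7  7  8  9  9  3  8 11  6 12 11  9 13 13 11 23 40 39 40 38 36 17 17 25 19 19 16 25 25 23 21
192  64 65 65 38 32 34 32 31  9  8 13 13  7 28 36 35 33 36 40 40 39 38 10  6 11  9 11 10  9  5 32 59
195  62 66 64 65 55 32 33 34 13  9 12  8  9 24 34 32 35 36 41 40 42 22  7  8 10 13  8  8 11  3 35 60
198  58 60 41 40 39 33 31 33 26  6 11 11  9 22 34 34 35 34 38 38 30  9 11  7 14 11  9 10 11  8 35 58
201  37 35 33 32 32 31 3
[... 184 characters left out ...]
1 33 35 34 34 32 32 34 37 33 34 34 32 32 32 29 33 35 41 41 43 41 42 33 14 16 56 69 66 67 67 56
210  32 33 34 31 32 31 33 32 35 34 37 38 31 10  9 19 35 35 34 32 19 14 19 11 14 14 24 67 66 65 63 55
213  33 35 33 33 32 33 32 34 36 36 35 34 30  9  8 20 33 34 33 23 13 14 10 20 19 16 35 67 64 62 66 55
216  36 35 31 33 31 30 33 33 37 34 35 35 31 13 13 21 36 33 31 34 18 13 20 40 41 41 41 65 66 66 66 47
219  35 36 32 31 32 32 32 33 35 35 35 35 27 10 12 26 34 35 33 35 32 38 42 40 40 40 42 43 59 60 62 47
222  34 33 34 32 30 32 31 33 35 35 33 38 25  9 12 30 32 36 37 34 36 42 43 42 41 43 42 20 21 19 47 47
225  36 36 33 33 32 33 31 35 37 34 35 35 20  8 14 35 31 36 34 41 42 43 40 40 40 41 53 17 17 12 51 50
```

Call:
carry_out:
  motion:
    - [-3,0,0,0,0.6]
    - [-3,0,0,0,0.6]
    - [-3,0,0,0,0.6]
    - [0,0,0,0,0.6]
    - [0,0,-15,0,0.6]
    - [0,0,-15,0,0.6]
    - [2,-20,0,0,0.6]
    - [4,-45,0,0,0.6]
    - [4,-45,0,0,0.6]
    - [4,-45,0,0,0.6]
    - [4,-45,0,0,0.6]
    - [4,-45,0,0,0.6]

```text
t: 75.6
eef_pos: [441.9, -120.8, 135.4]
tcp_rot: [-3.141, 0.0, 3.079]
ft_force: [1.1, 0.0, -2.1]
opening: 0.674
grip_force: 30.0
```

Call:
carry_out:
  motion:
    - [2,-20,0,0,0.6]
    - [0,0,0,0,0.6]
    - [0,0,0,0,0.6]

```text
t: 75.9
eef_pos: [439.0, -138.9, 135.2]
tcp_rot: [3.141, -0.0, 3.078]
ft_force: [0.5, 0.1, -1.3]
opening: 0.67
grip_force: 30.0
```

```bash
python3 - <<'E'
from h import *
p=env.state()["eef_pos"];print(p,env.state()["ft_force"])
delta(437,-143.5,None,3.079)
s=cam("scene");d=cam("side")
for L in (38,45,55): print(L,[ (proj(d,p+[L*np.sin(t),0,-L*np.cos(t)]).tolist(),proj(s,p+[L*np.sin(t),0,-L*np.cos(t)]).tolist()) for t in(0,.35)])
x,y=proj(d,p+[0,0,-30]).astype(int);print(x-36);show("side",x-36,x+36,y-10,y+50,f="d30")
E
```

```text
[ 438.95636675 -138.88176371  135.23223373] [ 0.5473814   0.08685917 -1.34349793]
tool dx,dy 1.7 -4.7 dz None turn -0.1
38 [([230.0, 280.0], [276.0, 186.0]), ([236.0, 279.0], [276.0, 188.0])]
45 [([230.0, 282.0], [276.0, 188.0]), ([237.0, 280.0], [276.0, 191.0])]
55 [([231.0, 285.0], [276.0, 192.0]), ([240.0, 283.0], [276.0, 194.0])]
193
267  47 45 19 21 23 19 20 33 18 23 21 18 22 21 22 33 26 24 23 22 22 11 31 45 43 43 42 43 53 58 47 44 49 71 71 68
270  42 42 20 13 10 15 14 10 12 13 11  8 11 14  8 13 15 15 14 13 11 10 25 47 44 44 44 43 43 42 47 44 45 71 73 70
273  37 37 19  8  9 13  9 10 12 10  6 10 11 11  7 11  7  8 10 15 13 11 13 41 44 45 42 42 42 42 47 45 44 45 63 67
276  37 39 40 23  8 18 14  5  8  8 10  8 14  6  9 12 13 11 12 10 10  8 10 42 44 43 45 45 42 42 47 45 46 45 43 44
279  38 37 41 40 18 11 18 15 20 16 19 20 21 20 10  7 10  8 10 12 29 32 34 42 43 42 41 44 42 43 46 45 45 45 45 46
282  40 38 39 38 41 39 38 40 40 40 40 39 38 38 11 11  8 13 11  9 29 37 38 41 42 43 43 46 42 43 44 46 43 45 48 46
285  40 37 40 39 42 39 40 39 42 39 39 38 41 42 37 32 31 31 36 34 38 37 38 37 40 41
[... 799 characters left out ...]
2 40 38 34 40 45 74 70
309  66 66 69 72 68 67 68 69 62 43 31 32 30 32 32 31 35 35 33 37 32 34 29 32 35 29 31 34 37 43 39 39 36 66 73 72
312  64 66 69 73 67 67 69 67 67 72 62 53 49 34 30 29 31 32 33 30 34 33 32 32 34 33 31 38 40 44 40 44 37 72 73 72
315  66 66 69 72 73 65 68 70 68 71 69 53 56 55 47 51 31 31 34 33 33 33 32 30 33 39 34 41 42 44 45 37 62 73 72 73
318  65 66 72 71 68 65 70 68 68 71 68 59 50 51 52 33 30 37 34 34 36 36 32 32 33 31 40 42 40 39 36 47 69 71 73 70
321  69 68 70 72 67 67 69 68 69 70 69 71 66 49 55 44 43 31 30 34 35 34 32 31 35 38 44 38 32 45 46 60 68 72 72 70
324  76 76 82 73 67 67 68 68 68 72 67 71 71 68 59 39 30 29 33 35 34 37 34 31 35 37 37 46 49 45 45 45 65 73 72 73
```

Call:
carry_out:
  motion:
    - [5,-2.5,15,0,0.6]
    - [5,-2.2,30,0,0.6]
    - [0,0,20,0,0.6]
    - [0,0,6,0,0.6]
    - [0,0,0,0,0.6]
    - [0,0,0,0,0.6]

```text
t: 76.65
eef_pos: [429.3, -142.7, 64.9]
tcp_rot: [-3.141, 0.001, 3.08]
ft_force: [0.0, -0.2, -1.3]
opening: 0.674
grip_force: 30.0
```

Call:
carry_out:
  motion:
    - [0,0,2,0,0.6]
    - [0,0,2,0,0.6]
    - [0,0,0,0,0.6]

```text
t: 76.95
eef_pos: [428.9, -143.0, 60.4]
tcp_rot: [-3.141, 0.0, 3.079]
ft_force: [-0.5, -0.6, -2.1]
opening: 0.669
grip_force: 30.0
```

Call:
carry_out:
  motion:
    - [0,0,2,0,0.6]
    - [0,0,1,0,0.6]
    - [0,0,0,0,0.6]

```text
t: 77.25
eef_pos: [428.7, -142.9, 57.1]
tcp_rot: [3.142, -0.0, 3.079]
ft_force: [-0.0, -0.7, -1.2]
opening: 0.674
grip_force: 30.0
```

Call:
carry_out:
  motion:
    - [0,0,2,0,0.6]
    - [0,0,1,0,0.6]
    - [0,0,0,0,0.6]

```text
t: 77.55
eef_pos: [428.8, -143.0, 54.2]
tcp_rot: [-3.141, 0.0, 3.079]
ft_force: [-0.2, 0.1, 1.4]
opening: 0.679
grip_force: 30.0
```

Call:
carry_out:
  motion:
    - [0,0,1.5,0,0.6]
    - [0,0,0,0,0.6]
    - [0,0,0,0,0.5]
    - [0,0,0,0,0.25]
    - [0,0,0,0,0.1]
    - [0,0,0,0,0]
    - [0,0,0,0,0]
    - [0,0,-20,0,0]
    - [0,0,-40,0,0]
    - [10,0,-40,0,0]
    - [20,0,-20,0,0]
    - [0,0,0,0,0]

```text
t: 78.75
eef_pos: [398.1, -141.0, 174.8]
tcp_rot: [-3.14, 0.003, 3.079]
ft_force: [-0.3, -0.9, -0.7]
opening: 1.001
grip_force: 0.0
```

Call:
carry_out:
  motion:
    - [20,30,0,0,0]
    - [-40,0,0,0,0]
    - [-40,0,0,0,0]
    - [-40,0,0,0,0]
    - [-20,-30,-10,0,0]
    - [0,0,0,0,0]

```text
t: 79.35
eef_pos: [521.5, -150.8, 181.7]
tcp_rot: [-3.141, 0.001, 3.079]
ft_force: [-0.5, 0.1, 0.1]
opening: 0.999
grip_force: 0.0
```

```bash
python3 - <<'E'
from h import *
cupfind(80)
w=cam("wrist");print("pred cup px",proj(w,[437,-143.5,80]),"coaster",proj(w,[437,-143.5,5]))
E
```

```text
tcp [ 521.5 -150.8  181.7] 3.0786
blob [0, 74, 214, 216, 44656] circ [ 99. 182.] 146.4 -> [ 471.3 -295.4   80. ] edge [ 477.6 -196.6   80. ]
blob [271, 78, 101, 104, 8189] circ [321. 129.] 51.9 -> [ 447.1 -144.5   80. ] edge [ 449.2 -110.9   80. ]
hough 322.0 130.0 50.9 [ 447.4 -143.8   80. ] [ 449.4 -110.8   80. ]
hough 554.0 206.0 74.2 [507.3  12.3  80. ] [510.4  64.2  80. ]
hough 560.0 275.0 37.4 [558.2  21.4  80. ] [560.   48.8  80. ]
pred cup px [319. 117.] coaster [319. 121.]
```

Call:
carry_out:
  motion:
    - [25,1,0,0,0]
    - [35,1,0,0,0]
    - [14,0.2,10,0,0]
    - [0,0,0,0,0]
    - [0,0,30,0,0]
    - [0,0,40,0,0]
    - [0,0,40,0,0]
    - [0,0,20,0,0]
    - [0,0,0,0,0]
    - [0,0,0,0,0]

```text
t: 80.45
eef_pos: [445.4, -141.7, 42.9]
tcp_rot: [3.141, -0.0, 3.079]
ft_force: [0.0, 0.5, 0.7]
opening: 1.001
grip_force: 0.0
```

Call:
carry_out:
  motion:
    - [0,0,0,0,0.3]
    - [0,0,0,0,0.6]
    - [0,0,0,0,0.6]
    - [0,0,0,0,0.6]
    - [0,0,0,0,0.6]
    - [0,0,-4,0,0.6]
    - [0,0,0,0,0.6]
    - [5,0,0,0,0.6]
    - [4.5,0,0,0,0.6]
    - [0,0,0,0,0.6]
    - [0,0,3.5,0,0.6]
    - [0,0,0,0,0.6]

```text
t: 81.65
eef_pos: [435.4, -141.2, 43.1]
tcp_rot: [-3.141, 0.0, 3.079]
ft_force: [-1.2, -0.3, 1.1]
opening: 0.674
grip_force: 30.0
```

Call:
carry_out:
  motion:
    - [0,0,0.5,0,0.5]
    - [0,0,0,0,0.25]
    - [0,0,0,0,0]
    - [0,0,0,0,0]
    - [0,0,0,0,0]
    - [0,0,-30,0,0]
    - [0,0,-40,0,0]
    - [0,0,-40,0,0]
    - [0,0,-30,0,0]
    - [-30,0,0,0,0]
    - [-45,0,0,0,0]
    - [0,0,0,0,0]

```text
t: 82.85
eef_pos: [514.1, -146.4, 182.9]
tcp_rot: [-3.141, 0.003, 3.08]
ft_force: [-0.4, -0.7, 0.1]
opening: 1.004
grip_force: 0.0
```

```bash
python3 - <<'E'
from h import *
cupfind(80)
w=cam("wrist");save(w,"w31")
h=cv2.cvtColor(w["color"],cv2.COLOR_RGB2HSV)
for q in((437,-143.5,5),): 
    x,y=proj(w,q).astype(int);print(x,y)
    print("row",[tuple(int(v) for v in h[y,c]) for c in range(x-90,x+91,6)])
E
```

```text
tcp [ 514.1 -146.4  182.9] 3.0796
blob [269, 74, 101, 105, 8181] circ [319. 126.] 52.2 -> [ 437.6 -141.4   80. ] edge [ 439.7 -107.5   80. ]
blob [0, 84, 210, 206, 42007] circ [ 98. 186.] 141.8 -> [ 467.7 -293.5   80. ] edge [ 473.7 -197.    80. ]
hough 320.0 128.0 49.0 [ 439.2 -140.5   80. ] [ 441.1 -108.6   80. ]
hough 566.0 212.0 70.9 [504.9  26.1  80. ] [507.9  76.3  80. ]
315 130
row [(19, 141, 238), (19, 144, 237), (19, 145, 237), (20, 141, 238), (20, 139, 238), (17, 155, 222), (15, 161, 206), (14, 112, 192), (50, 7, 110), (120, 3, 83), (60, 2, 126), (0, 1, 240), (30, 2, 226), (15, 2, 225), (0, 1, 229), (0, 2, 221), (0, 4, 126), (70, 6, 128), (30, 2, 124), (120, 2, 118), (0, 2, 125), (150, 4, 135), (150, 7, 77), (0, 5, 99), (14, 116, 92), (17, 155, 148), (16, 157, 138), (17, 159, 127), (17, 156, 118), (17, 158, 116), (15, 153, 115)]
```

Call:
carry_out:
  motion:
    - [0,0,-30,8.2,0.5]
    - [0,0,-45,8.2,1]
    - [0,0,-45,8.2,1]
    - [0,0,-20,8.2,1]
    - [0,0,0,8.2,1]
    - [0,0,0,8.2,1]
    - [0,0,0,8.2,1]
    - [0,0,0,8.2,1]
    - [0,0,0,8.2,1]
    - [0,0,0,8.2,1]
    - [0,0,0,8,1]
    - [0,0,0,0,1]

```text
t: 84.15
eef_pos: [509.2, -145.7, 322.5]
tcp_rot: [-3.141, -0.0, 1.506]
ft_force: [-0.0, -0.9, 0.4]
opening: 0.048
grip_force: 0.0
```

Call:
carry_out:
  motion:
    - [20,2.5,0,0,1]
    - [42,5.4,0,0,1]
    - [42,5.4,0,0,1]
    - [42,5.4,0,0,1]
    - [42,5.4,0,0,1]
    - [42,5.4,0,0,1]
    - [42,5.4,0,0,1]
    - [42,5.4,0,0,1]
    - [42,5.4,0,0,1]
    - [42,5.4,0,0,1]
    - [5,0,0,0,1]
    - [0,0,0,0,1]

```text
t: 85.35
eef_pos: [585.8, 253.8, 322.0]
tcp_rot: [-3.14, 0.001, 1.513]
ft_force: [0.7, -0.4, -1.1]
opening: 0.003
grip_force: 0.0
```

```bash
python3 - <<'E'
from h import *
s=env.state();print(s["t"],s["eef_pos"],s["opening"]);delta(589.5,245,195,1.508)
d=cam("side");c=cam("scene")
# lid edge check & small cell count
g=cv2.cvtColor(d["color"],cv2.COLOR_RGB2GRAY);m=(g[206:232,252:282]<75).astype(np.uint8)
n,l,st,ce=cv2.connectedComponentsWithStats(m);print([x.tolist() for x in st[1:] if x[4]>8])
E
```

```text
85.35 [585.80058087 253.81872613 321.98817905] 0.002940495318466327
tool dx,dy -8.6 4.2 dz 127.0 turn 0.3
[[8, 0, 14, 12, 105], [23, 14, 6, 9, 46]]
```

Call:
carry_out:
  motion:
    - [-3,2,20,0,1]
    - [0,2,40,0,1]
    - [0,0,40,0,1]
    - [0,0,20,0,1]
    - [0,0,6,0,1]
    - [0,0,0,0,1]
    - [-10,0,0,0,1]
    - [-16,0,0,0,1]
    - [-16,0,0,0,1]
    - [-16,0,-1,0,1]
    - [-16,0,-2,0,1]
    - [0,0,0,0,1]

```text
t: 86.65
eef_pos: [585.7, 173.7, 200.1]
tcp_rot: [3.141, 0.0, 1.506]
ft_force: [-0.0, 0.6, 0.0]
opening: 0.001
grip_force: 0.0
```

Call:
carry_out:
  motion:
    - [-12,0,-1,0,1]
    - [-13,0,-1,0,1]
    - [-13,0,0,0,1]
    - [-13,0,0,0,1]
    - [-12,0,5,0,1]
    - [-12,0,7,0,1]
    - [-12,0,7,0,1]
    - [-12,0,8,0,1]
    - [0,0,0,0,1]

```text
t: 87.55
eef_pos: [578.9, 75.7, 173.2]
tcp_rot: [-3.139, 0.001, 1.507]
ft_force: [-1.2, -0.5, 0.1]
opening: 0.008
grip_force: 0.0
```

```bash
python3 - <<'E'
from h import *
s=env.state();print(s["t"],s["eef_pos"],s["ft_force"]);delta(577.5,42,128,1.508)
E
```

```text
87.55 [578.87407633  75.7403032  173.2087929 ] [-1.15479448 -0.51287527  0.07654134]
tool dx,dy -33.8 0.8 dz 45.2 turn -0.1
```

Call:
carry_out:
  motion:
    - [-9,0,10,0,1]
    - [-9,0,12,0,1]
    - [-8,0,12,0,1]
    - [-8,0,12,0,1]
    - [-4,0,10,0,1]
    - [-3,0,10,0,1]
    - [-3,0,10,0,1]
    - [-2,0,6,0,1]
    - [0,0,0,0,1]

```text
t: 88.45
eef_pos: [576.2, 31.3, 91.8]
tcp_rot: [-3.14, 0.0, 1.508]
ft_force: [-0.2, -0.3, 0.9]
opening: 0.004
grip_force: 0.0
```

```bash
python3 - <<'E'
from h import *
s=env.state();print(s["t"],s["eef_pos"],s["ft_force"])
c=cam("scene")
# predicted near lid corners (box y=-110) for angles
ex=np.array([.063,.998,0]);ey=np.array([-.998,.063,0]);B=np.array([579,83,0])
for f in(0,.1,.3,.6,1.87): print(f,proj(c,B+75*ex-110*ey+np.array([0,0,60.5])-160*np.cos(f)*ex+np.array([0,0,160*np.sin(f)])+8*(np.sin(f)*ex+np.array([0,0,np.cos(f)]))))
show("scene",316,420,200,276,4,f="s32")
E
```

```text
88.45 [576.2299881   31.28687013  91.78836969] [-0.17601612 -0.33685057  0.87836538]
0 [323. 253.]
0.1 [324. 248.]
0.3 [327. 238.]
0.6 [338. 223.]
1.87 [423. 208.]
200  68 68 66 65 52 13 13 12 14 15 12 15 16 16 17 20 17 17 14 16 14 16 17 23 28 28 26 29 32 37 38 37 36 37 37 36 36 36 36 36 37 36 37 36 38 35 34 35 37 38 37 38
204  69 70 69 69 50  8 10  9 10 10 11  8  7  7  8  9  7  8 13 10  9  8 10 10  8  7  7  8 11 10  8  9 13 18 18 22 24 27 34 39 38 36 37 38 38 36 36 38 33 22 17 18
208  67 67 69 65 50 12 12  9  8  8 10  7  8  7 10 10  9 11  7  9 28 26 26 27 23 21 11 11 10 13 10 12 11 11 13 12 12 14 26 35 37 35 36 37 36 38 37 38 24 19 15 21
212  66 65 65 66 50  9 14  8  9  6  6  9 11 10  9 10  7  8  8 10 28 26 29 29 29 29 28 34 36 35 49 65 64 50 12 14 13 14 26 38 36 38 37 37 39 37 38 37 36 38 34 20
216  64 65 65 65 60 54 49 11 10 10 10  6 10  8  9 21 29 28 30 27 29 29 30 28 30 29 28 33 35 37 36 63 62 52 13 14 14 11 40 57 36 35 36 36 35 35 36 37 36 35 36 36
220  68 68 67 68 60 60 43 10 11 10 11  9  7 10  8 21 27 28 28 30 29 29 31 31 28 30 29 32 37 37 52 62 64 52 12 14 13 13 45 66 65 65 
[... 1422 characters left out ...]
15 15 13 14 13 23 55 56 56 55 55 56 56 56 57 58 59 58 56
260  66 64 66 65 39 39 17 11 10 11 12 10 10 11 11 11 12 11 10 14 13 11 12 12 11 11 11  9 12 11 12 11 12 12 12 12 14 11 41 59 58 56 56 59 58 60 58 59 60 60 60 60
264  64 63 64 64 59 54 15 14 13 12 12 10 13 13 11 12 12 12 11 11 11 12 11 12 12  9 11 11 12 11 12 13 11 12 12 11 12 10 41 59 59 61 61 61 59 61 62 60 61 60 61 62
268  66 66 63 64 64 53 14 13 14 12 14  9 13 12 11 11 14 12 12 12 11 14 14 14 13 13 13 10 11 12 14 12 11 14 11 11 14 12 45 59 59 59 59 59 59 60 60 58 58 59 58 60
272  66 67 67 65 67 45 14 14 14 14 29 61 79 83 84 84 84 84 83 81 52 32 24 28 26 25 25 25 31 20 24 22 19 14 16 11 12 13 55 69 69 68 68 68 67 68 67 66 65 65 66 64
```

Call:
carry_out:
  motion:
    - [-5,0,4,0,1]
    - [-3,0,4,0,1]
    - [0,0,3,0,1]
    - [0,0,2,0,1]
    - [0,0,1,0,1]
    - [0,0,0,0,1]

```text
t: 89.15
eef_pos: [575.9, 23.3, 78.4]
tcp_rot: [-3.141, 0.0, 1.508]
ft_force: [0.8, 0.9, 0.3]
opening: 0.008
grip_force: 0.0
```

Call:
carry_out:
  motion:
    - [0,0,1,0,1]
    - [0,0,1,0,1]
    - [0,0,1,0,1]
    - [0,0,0,0,1]

```text
t: 89.55
eef_pos: [576.1, 23.4, 76.6]
tcp_rot: [3.141, 0.0, 1.508]
ft_force: [-3.0, -1.1, 11.5]
opening: 0.001
grip_force: 5.5
```

Call:
carry_out:
  motion:
    - [0,0,1,0,1]
    - [0,0,1,0,1]
    - [0,0,0,0,1]

```text
t: 89.85
eef_pos: [576.2, 23.4, 76.2]
tcp_rot: [3.14, 0.0, 1.508]
ft_force: [-9.5, 0.1, 28.8]
opening: 0.006
grip_force: 14.7
```

Call:
carry_out:
  motion:
    - [0,0,-20,0,0.5]
    - [0,0,-40,0,0]
    - [0,0,-45,0,0]
    - [-20,3,0,0,0]
    - [-42,5,0,0,0]
    - [-42,5,0,0,0]
    - [-42,5,0,0,0]
    - [-42,5,0,-4.8,0]
    - [-42,5,0,-4.8,0]
    - [-25,2,0,0,0]
    - [0,0,0,0,0]
    - [0,0,0,0,0]

```text
t: 91.05
eef_pos: [597.4, -232.2, 178.3]
tcp_rot: [-3.141, -0.001, 1.675]
ft_force: [-0.2, -0.5, -0.7]
opening: 0.955
grip_force: 0.0
```

```bash
cat >> h.py <<'E'
def plq(z=10):
    s=env.state();w=cam("wrist");h=cv2.cvtColor(w["color"],cv2.COLOR_RGB2HSV)
    c0=proj(w,[590,-147,10]);print("tcp",s["eef_pos"].round(1),s["tcp_rot"][2].round(3),"pred px",c0)
    m=((h[...,0]>18)&(h[...,0]<32)&(h[...,1]>170)).astype(np.uint8)
    n,l,st,ce=cv2.connectedComponentsWithStats(cv2.morphologyEx(m,cv2.MORPH_OPEN,np.ones((3,3))))
    for i in range(1,n):
        if st[i,4]>150:
            r=cv2.minAreaRect(np.argwhere(l==i)[:,::-1].astype(np.float32));b=cv2.boxPoints(r);W=[at(w,p,z) for p in b]
            print(st[i].tolist(),at(w,r[0],z),[x[:2].tolist() for x in W])
E
python3 - <<'E'
from h import *
plq()
s=cam("scene");d=cam("side");save(d,"d33");save(s,"s33")
ex=np.array([.063,.998,0]);ey=np.array([-.998,.063,0]);B=np.array([579,83,0])
for a,b in((-85,-110),(75,-110),(-85,110),(75,110)): print("pred lid corner scene",proj(s,B+a*ex+b*ey+[0,0,68.5]),"side",proj(d,B+a*ex+b*ey+[0,0,68.5]))
g=cv2.cvtColor(d["color"],cv2.COLOR_RGB2GRAY)
for r in range(170,256,5): print(r,"".join("%3d"%(v//2) for v in g[r,236:350:3]))
E
```

```text
tcp [ 597.4 -232.2  178.3] 1.675 pred px [321. 116.]
[293, 103, 54, 29, 1513] [ 589.2 -148.    10. ] [[567.0, -139.5], [609.2, -135.1], [611.8, -156.6], [569.0, -161.2]]
[538, 240, 102, 56, 4380] [ 842.7 -250.4   10. ] [[790.7, -230.2], [880.8, -220.7], [897.4, -271.5], [803.6, -281.0]]
[89, 311, 34, 69, 1022] [ 408.4 -373.8   10. ] [[388.7, -411.6], [400.0, -337.4], [427.1, -337.9], [417.2, -412.2]]
[511, 311, 37, 69, 1058] [ 808.7 -331.3   10. ] [[781.6, -300.5], [810.8, -293.6], [837.4, -363.8], [806.6, -371.1]]
[539, 392, 101, 11, 852] [ 882.2 -382.5   10. ] [[830.8, -382.5], [930.8, -371.7], [934.6, -382.6], [833.8, -393.3]]
pred lid corner scene [323. 253.] side [339. 233.]
pred lid corner scene [392. 258.] side [335. 185.]
pred lid corner scene [330. 201.] side [243. 236.]
pred lid corner scene [391. 204.] side [247. 188.]
170  15 16 20 18 19 16 17 17 16 17 19 16 19 28 32 31 32 31 34 33 35 33 34 33 35 34 33 34 33 29 30 27 28 25 22 20 20 22
175  16 18 20 18 17 17 15 19 18 18 18 19 19 15 14 24 33 33 31 33 33 33 35 34 34 33 33 30 30 30 30 28 26 25 20 19 19 31
180  18 18 17 19 16 
[... 1183 characters left out ...]
 17 20 17 16 19 14 17 17 14 15 17  4  7 11  7  5 14 15 17 19 18 23 31 35 23 10 12 14 19 19 17 18 17 20 20
235  48 46 49 15 16 18 13 16 18 15 16 13 12 13 15  8 14 10 11  8 10 11  9 12 13 10 12 12 10 12 15 15 12 17 15 14 23 23
240  46 46 48 42 13 11 14 13 14 14 12 15 12 11  9 11 13  8  9 11 11 13 13 13 10  7  9 12 14 35 33 33 32 33 30 27 24 26
245  48 47 78 68 22 26 18 11 13 15 14 14 16 13 13  8  9 11  5  8 12  6  8 15 17 11 13 10 10 14 15 18 14 16 17 19 19 23
250  45 74 78 66  9 13 16 15 16 15 15 16 16 11 14 10  8  9  9  6 11  8 11 10 13 12 10 13 10 26 53 49 38 19 21 23 23 24
255  73 74 77 72 70 74 74 13  7 11 14 12 16 16 16 11 10 11  9  8  6 10  8  8 11 10  9 12 15 16 18 14 15 14 17 17 14 17
```

Call:
carry_out:
  motion:
    - [20,0.3,10,0,0]
    - [35,0.4,20,0,0]
    - [29.5,0,30,0,0]
    - [0,0,40,0,0]
    - [0,0,30,0,0]
    - [0,0,12,0,0]
    - [0,0,0,0,0]
    - [0,0,0,0,0]

```text
t: 92.0
eef_pos: [590.2, -148.1, 37.9]
tcp_rot: [3.14, 0.001, 1.676]
ft_force: [-0.3, 0.2, 0.4]
opening: 1.002
grip_force: 0.0
```

```bash
python3 - <<'E'
from h import *
print(env.state()["eef_pos"]);delta(589.3,-147.8,10.5,1.676)
E
```

```text
[ 590.18610713 -148.08800741   37.86751645]
tool dx,dy 0.4 -0.9 dz 27.4 turn 0.0
```

Call:
carry_out:
  motion:
    - [0.4,-0.9,12,0,0]
    - [0,0,15,0,0]
    - [0,0,0,0,0.3]
    - [0,0,0,0,0.6]
    - [0,0,0,0,0.6]
    - [0,0,0,0,0.6]
    - [0,0,0,0,0.6]
    - [0,0,-20,0,0.6]
    - [0,0,-40,0,0.6]
    - [0,0,-45,4.8,0.6]
    - [0,0,-15,4.8,0.6]
    - [0,0,0,0,0.6]

```text
t: 93.2
eef_pos: [589.6, -148.1, 132.3]
tcp_rot: [3.137, 0.001, 1.507]
ft_force: [-0.2, -0.2, -0.5]
opening: 0.626
grip_force: 30.0
```

Call:
carry_out:
  motion:
    - [20,-2.5,0,0,0.6]
    - [40,-4.5,0,0,0.6]
    - [40,-4.5,0,0,0.6]
    - [40,-4.5,0,0,0.6]
    - [40,-4.5,0,0,0.6]
    - [30,-3,0,0,0.6]
    - [14,-1.5,0,0,0.6]
    - [0,0,0,0,0.6]
    - [0,0,0,0,0.6]

```text
t: 94.1
eef_pos: [577.6, 76.6, 129.0]
tcp_rot: [-3.141, 0.0, 1.509]
ft_force: [-0.3, -0.5, 0.3]
opening: 0.629
grip_force: 30.0
```

```bash
python3 - <<'E'
from h import *
s=env.state();print(s["eef_pos"],s["opening"]);delta(578.7,78,82,1.508)
E
```

```text
[577.60462593  76.57282364 128.99741606] 0.6289590949385527
tool dx,dy 1.5 1.0 dz 47.0 turn 0.1
```

Call:
carry_out:
  motion:
    - [1.5,1,12,0,0.6]
    - [0,0,20,0,0.6]
    - [0,0,12,0,0.6]
    - [0,0,4,0,0.6]
    - [0,0,0,0,0.6]
    - [0,0,0.8,0,0.6]
    - [0,0,0,0,0.6]

```text
t: 94.8
eef_pos: [579.1, 78.7, 81.4]
tcp_rot: [3.141, 0.0, 1.508]
ft_force: [0.3, -0.6, 0.1]
opening: 0.629
grip_force: 30.0
```

Call:
carry_out:
  motion:
    - [0,0,0.7,0,0.6]
    - [0,0,0,0,0.45]
    - [0,0,0,0,0.2]
    - [0,0,0,0,0.1]
    - [0,0,0,0,0.1]
    - [0,0,-15,0,0.1]
    - [0,0,-40,0,0.1]
    - [0,0,-50,0,0.1]
    - [0,0,-40,0,0.1]
    - [-30,0,0,0,0.1]
    - [-40,0,0,0,0.1]
    - [-30,0,0,0,0.1]

```text
t: 96.0
eef_pos: [572.3, -22.4, 225.6]
tcp_rot: [3.141, 0.0, 1.509]
ft_force: [-0.2, 0.8, 0.2]
opening: 0.899
grip_force: 0.0
```

```bash
python3 - <<'E'
from h import *
plq(78.5)
w=cam("wrist");save(w,"w34");ex=np.array([.063,.998,0]);ey=np.array([-.998,.063,0]);B=np.array([579,83,0])
print("pred mid",proj(w,[578.7,78,78.5]))
g=cv2.cvtColor(w["color"],cv2.COLOR_RGB2GRAY)
for a,b in((-85,-110),(-85,110),(75,110),(75,-110)): print("lid corner pred",proj(w,B+a*ex+b*ey+[0,0,68.5]))
for r in range(0,290,12): print(r,"".join("%3d"%(v//2) for v in g[r,120:560:12]))
E
```

```text
tcp [572.3 -22.4 225.6] 1.509 pred px [342. 324.]
[288, 76, 61, 32, 1889] [578.2  79.1  78.5] [[556.8, 91.2], [601.0, 88.5], [600.0, 66.7], [555.1, 69.4]]
[102, 310, 35, 70, 1008] [ 388.5 -120.1   78.5] [[363.6, -151.9], [386.3, -84.5], [412.1, -89.9], [390.8, -157.7]]
[501, 311, 34, 69, 1003] [ 742.9 -142.    78.5] [[723.3, -109.9], [747.7, -107.1], [763.7, -175.7], [738.0, -178.9]]
[523, 392, 117, 11, 995] [ 805.2 -200.6   78.5] [[750.3, -192.4], [859.3, -198.4], [861.2, -209.2], [751.3, -203.1]]
pred mid [318.  88.]
lid corner pred [453. 193.]
lid corner pred [184. 193.]
lid corner pred [166. -27.]
lid corner pred [471. -27.]
0  89 85 87100 84 19 19 19 19 19 20 19 20 18 18 18 19 19 19 20 18 19 19 18 20 19 19 18 18 65 92 91 90 84 82 91 86
12  90 88 87 99 91 21 19 19 74100101103103103103102102102103102100100 98 97 95 81 19 20 18 87 95 92 92 86 83 91 89
24  94 89 86 96 92 20 17 19 55102103103103104104104104105104104105103102103101 72 21 19 18 96 96 94 92 89 84 92 92
36  96 93 85 92 92 20 19 19 36102103104105105105106106106105104104103104102103 50 21 20 20 96 97 95 92 89 87 90 96
48  
[... 1726 characters left out ...]
5 93
228  88 91 89 86 89 90 81 92 81 85 82 82 88 62 49 49 47 49 45 43 45 49 93 99 97 97 97 95101 94 92 94 91 86 89 97 91
240  99101 99 90 89 87 84 91 84 85 81 83 87 90 92 96 88 93 79 65 56 91 97 99 98 97 98 96101 94 92 96 92 85 89 96 88
252 100102100103 96 99 98100 95 90 81 83 86 91 88 92 86 98 97 94 93101 97 99 98 93 96 95100 94 91 95 91 84 91 95 85
264 100100101104 94 99 98 98 97 88 94 94 95100 98101 97 98 97 96 93103 98 99 98 94 97 97100 93 92 97 91 85 88 96 87
276 104102102105 97101100 88  5 87 93 94 96101 99102 97 97 96 97 93101 97 99 97  4 94 95 98 94 93 97 89 86 88 97 91
288 102 98100104 96 81 65  2  6 83 91 94 95 97103102 97 96 97 97 94103 97100 97  3  3 86 99 93 93 97 89 88 89 96 94
```

```bash
python3 -c "
from cell import env
print(env.job_done())"
```

```text
the job is handed in; nothing more can be done
None
```

I handed the job in at about 96 s, and from my readings every step was done in the order asked. The server is in the tray, and all three biscuits and all three truffles (every one I found) are in their compartments. The lid is shut, with the plaque within about 2 mm of its middle, and the empty cup is upright within about 2 mm of the coaster's middle. I had no picture views left after pouring, so the final lid, plaque and cup checks rest on force and image readings. I did not look back at the bystanders or the server at the end.

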